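# Stow the spare blade cartridges in the cutting machine

### The arm

A 6-joint arm with a two-finger parallel gripper is mounted at the origin on the work surface. World frame = base frame: x ahead of the robot, y to its left, z up, the work surface at z = 0. Lengths are in m, angles in degrees, forces in N, time in s.
With the tool pointing down it reaches from about 0.325 to 0.9 m from the base axis. Payload 3.5 kg.
Tool frame: the origin (TCP) lies on the centre line of the jaws, within the pads' length; the fingertips stand 25 mm ahead of it and the grasp point (between the pads) lies 6 mm ahead of it; z points along the fingers, y is the direction in which the jaws open and shut (so a half turn about z gives the same grasp; the last joint's range is limited). The gripper opens to 85 mm and grips with 20 to 120 N. Pads are 22 mm wide; open, the fingers measure 114 mm over their backs; the gripper's body (76 mm by 85 mm) begins 54 mm behind the grasp point. The pads swing forward as they close: fully open they stand 13 mm farther back than shut.
Start: joints at [-5.924, 15.837, -1.513, 72.651, 0, 84.076], TCP at [0.625, -0, 0.256] pointing down, gripper open.
Joint ranges: [-178.77, 178.77], [-48.84, 107.48], [-61.69, 71.31], [-111.58, 123.2], [-90, 87.43], [-180, 180]. Speed limits (degrees/s): [147.25, 147.25, 180, 180, 180, 180].

### API

Orientations are given as [roll, pitch, yaw] about the fixed x, y, z axes, in that order (R = Rz(yaw) Ry(pitch) Rx(roll)).
In Python, from workcell import env gives the robot as it stands.
- The arm moves only by the tool servo_tool, never from a script. Its argument "targets" is a list of rows, each an object with "claw": the finger opening in m, from 0 to 0.0854; "travel": the shift along the tool's x, y, z in m, a list of three; "spin": the turn about the tool's z in degrees. In form: [{"claw": claw, "travel": [dx, dy, dz], "spin": spin}, ...]. A call has 1 to 12 rows; each row is the pose to reach, as a shift and turn from the pose commanded when the call began, along the tool's axes at that moment; what a row does not reach only later rows make up. A row lasts 1/8 s, in which the tool goes at most 62.5 mm and 10.7 degrees, less where a joint would pass 70% of its speed; a pose out of reach is approached as far as the arm can. A call with a gripper value outside its range is refused whole. The fingers move at their own pace and stop on an object; "grip_force" is the grip in N (left out, the last holds). Time passes only in rows, so rows that repeat a pose let the fingers close. It gives the time, the measured TCP pose, the force and the opening at its end, in the units of the state.
- env.sense(): the state, without advancing time (a new reading comes with each control period).
- env.snapshot(name): name is "scene" or "side" or "wrist"; returns a dict with "frame" (420x560x3 uint8, red, green, blue), "depth" (420x560 float32, m along the optical axis (not along the pixel's ray), 0 where there is no reading), "fx", "fy", "cx", "cy" (pixels), "position" and "attitude" of the camera in the world; the wrist camera has in their place "T_tool_cam" (4x4, takes a point from camera to tool coordinates, whose origin is the TCP and whose axes are the flange's). Camera axes: x right, y up, looking along -z (the intrinsics and any distortion apply to the point x, -y, -z); pixel columns grow to the right and rows downward; lengths in m; the calibration is good to about 2 mm. The wrist camera is an equidistant fisheye: a pixel r from the principal point sees the ray r / f radians off the axis. A picture is of the moment at which its call begins: read the wrist's pose just before it.
- env.sign_off(): hands the job in, once; it reports no verdict.
The state is a dict: "time_s": time; "joint_pos": joint angles; "joint_velocities": joint speeds; "joint_torque": joint torques, N m; "ee_pos": TCP position; "tool_rot": TCP orientation; "contact_force": force on the tool from outside, world axes, zero at the start; "torque": the same for the moment, N m; "finger_gap": finger opening in m.
Only numpy, scipy, OpenCV 4.12 (cv2) and the standard library are available. Lean on these libraries where they do the work, as an engineer would, in place of code of your own. Each camera call takes 0.05 s, during which the arm holds its last target. There are 200 camera calls.

### The job

Put every spare blade cartridge that lies on the desk away in the cutting machine's tool well: fold the grey lid up until it stands upright, swivel the flat cover around its screw to its stop so the well is free, and put all the cartridges into the well. Then swivel the cover fully back over the well and fold the lid fully down, leaving the mug, ink jars and tape where they are.

Things in the scene. Friction and masses are not known exactly. Their poses are not given: they have to be found in the camera images.
- machine: the white craft cutting machine, a fixed box 170 (x) x 320 (y) x 70 mm high; its flat top, the deck, is 70 mm above the desk. Origin on the desk; along its y the box reaches from -150 to +170 mm, along its x from -85 to +85 mm. z up. The tool well, the swivel cover and the lid are on its top.
- well (a point): centre of the mouth of the square tool well in the deck, at deck height; 90 x 90 mm clear, 58 mm deep, upright walls; axes as the machine's.
- cover (a joint): angle of the flat aluminium swivel cover (118 x 120 x 4 mm, lying on the deck) about its one pivot screw, rad: 0 = fully over the well, grows anticlockwise seen from above, to its stop at 1.62 where the well is fully free. Stays where it is left (about 0.04 N m friction). Starts shut or nearly so.
- cover_pivot (a point): the cover's pivot screw, on deck height, a fixed point of the machine; axes as the machine's, the turning axis is z.
- cover_knob (a point): centre of the top of the black finger knob on the cover: upright cylinder 16 mm across, 18 mm high, its top 23 mm above the deck. In the shut cover it lies at (-90, +50) mm from the pivot along the machine's x and y.
- lid (a joint): angle of the grey hood lid, rad: 0 = fully down over cover and well, grows as its free edge rises, 1.57 = upright, stop at 1.70. Stiff hinge (about 0.25 N m): stays where it is left. Starts down or a little ajar.
- lid_hinge (a point): middle of the lid's hinge line, at deck height; the line runs along the machine's x. When down, the lid reaches 155 mm from here towards the machine's -y, 144 mm wide, its top 36 mm above the deck, with 30 mm skirts on its three free sides; upright, it stands at the machine's +y end, its hollow side facing the well.
- lid_handle (a point): middle of the lid's handle: round steel bar 10 mm thick, 76 mm long, parallel to the hinge line, its axis 32 mm off the lid's top face (27 mm free below the bar), two posts at its ends. In the closed lid it lies 140 mm from the hinge line towards the machine's -y and 68 mm above the deck.
- cart0: spare blade cartridge: white block 36 x 22 x 16 mm, steel disc on one long side; centred on its top a black upright grip fin 24 long (x) x 10 wide (y) x 12 mm high (28 mm in all), 40 g. Origin: centre of its underside; x along the 36 mm length, y across, z up through the fin. 3 or 4 are present (None if absent), fin up on the desk at the start; any way up is fine in the well.
- cart1: spare blade cartridge: white block 36 x 22 x 16 mm, steel disc on one long side; centred on its top a black upright grip fin 24 long (x) x 10 wide (y) x 12 mm high (28 mm in all), 40 g. Origin: centre of its underside; x along the 36 mm length, y across, z up through the fin. 3 or 4 are present (None if absent), fin up on the desk at the start; any way up is fine in the well.
- cart2: spare blade cartridge: white block 36 x 22 x 16 mm, steel disc on one long side; centred on its top a black upright grip fin 24 long (x) x 10 wide (y) x 12 mm high (28 mm in all), 40 g. Origin: centre of its underside; x along the 36 mm length, y across, z up through the fin. 3 or 4 are present (None if absent), fin up on the desk at the start; any way up is fine in the well.
- cart3: spare blade cartridge: white block 36 x 22 x 16 mm, steel disc on one long side; centred on its top a black upright grip fin 24 long (x) x 10 wide (y) x 12 mm high (28 mm in all), 40 g. Origin: centre of its underside; x along the 36 mm length, y across, z up through the fin. 3 or 4 are present (None if absent), fin up on the desk at the start; any way up is fine in the well.
- mug: bystander: white mug, 80 mm across, 80 mm high; origin under its centre.
- jar_a: bystander: green glass ink jar with black cap, 40 mm across, 50 mm high; origin under its centre.
- jar_b: bystander: amber glass ink jar with black cap, 40 mm across, 50 mm high; origin under its centre.
- tape: bystander: roll of paper tape lying flat, 90 mm across, 18 mm high; origin under its centre.
Mind the look-alikes: they are no part of the job. What is shaped like the cart0 but blue or turquoise is not meant.

How it is judged (in metres and radians):
On the way, in this order (a step that is already met when the one before it is completed fails the run):
1. the lid is folded up to upright (above 1.4 rad) (value of joint lid above 1.4 rad), for 0.2 s.
2. with the lid up, the cover is swivelled off the well (above 1.45 rad) (value of joint lid above 1.3 rad and value of joint cover above 1.45 rad), for 0.2 s.
3. all cartridges are inside the well with the cover still aside (x of cart0 in the frame of well between -0.045 and 0.045 m and y of cart0 in the frame of well between -0.045 and 0.045 m and z of each of cart0, cart1, cart2, cart3 in the frame of well below -0.012 m and x of cart1 in the frame of well between -0.045 and 0.045 m and y of cart1 in the frame of well between -0.045 and 0.045 m and x of cart2 in the frame of well between -0.045 and 0.045 m and y of cart2 in the frame of well between -0.045 and 0.045 m and x of cart3 in the frame of well between -0.045 and 0.045 m and y of cart3 in the frame of well between -0.045 and 0.045 m and value of joint cover above 1.2 rad), for 0.2 s.
4. the cover is swivelled back over the well, cartridges inside, before the lid comes down (x of cart0 in the frame of well between -0.045 and 0.045 m and y of cart0 in the frame of well between -0.045 and 0.045 m and z of each of cart0, cart1, cart2, cart3 in the frame of well below -0.012 m and x of cart1 in the frame of well between -0.045 and 0.045 m and y of cart1 in the frame of well between -0.045 and 0.045 m and x of cart2 in the frame of well between -0.045 and 0.045 m and y of cart2 in the frame of well between -0.045 and 0.045 m and x of cart3 in the frame of well between -0.045 and 0.045 m and y of cart3 in the frame of well between -0.045 and 0.045 m and value of joint cover below 0.1 rad and value of joint lid above 1 rad), for 0.2 s.
At the end, for the whole second after the job is handed in: Every cartridge present lies at rest inside the well (its origin within the 90 mm square and at least 12 mm below the deck), the cover is within 0.1 rad of fully shut and the lid within 0.08 rad of fully down (x of cart0 in the frame of well between -0.045 and 0.045 m and y of cart0 in the frame of well between -0.045 and 0.045 m and z of each of cart0, cart1, cart2, cart3 in the frame of well below -0.012 m and x of cart1 in the frame of well between -0.045 and 0.045 m and y of cart1 in the frame of well between -0.045 and 0.045 m and x of cart2 in the frame of well between -0.045 and 0.045 m and y of cart2 in the frame of well between -0.045 and 0.045 m and x of cart3 in the frame of well between -0.045 and 0.045 m and y of cart3 in the frame of well between -0.045 and 0.045 m and linear speed of each of cart0, cart1, cart2, cart3 below 0.03 m/s and value of joint cover below 0.1 rad and value of joint lid below 0.08 rad); the robot touches nothing.
It fails at once if a bystander is moved more than 3 cm (distance of any of mug, jar_a, jar_b, tape from where it was at the start of the episode above 0.03 m).
Of cart0, cart1, cart2, cart3 only 3 to 4 are there at a start; the rules pass over those that are not, and their reading is None.
At some moment in a run one of cart0, cart1, cart2, cart3 may be knocked a few centimetres aside while the robot is not near it.
Once in a run the grip may slacken for a moment while it holds something.
It also fails if it takes over 210 s, if anything falls off the work surface, if the arm or the gripper's body presses on something with over 40 N, if the wrist force passes 120 N, or if a joint passes its speed limit or range.

## Working session

There is one attempt and no reset: what is moved stays moved. The work goes in short steps, Python scripts to look and compute and a tool call to move; the robot and the scene stay as the last step left them, time stands still between calls to the robot, and variables do not carry over. Pictures are saved under pics/ and viewed, about 12 in all and at most 16, crops included, and the job is handed in when it is done.

Besides the shell and the picture viewer there is one more tool, called after "Emit:" by a JSON object that holds its "name" and its "arguments", one argument or row to a line. servo_tool: Moves the arm, as the interface text tells. Its arguments: {"type":"object","properties":{"targets":{"type":"array","items":{"type":"object","properties":{"claw":{"type":"number"},"travel":{"type":"array","items":{"type":"number"}},"spin":{"type":"number"}}}},"grip_force":{"type":"number"}},"required":["targets"]}

```bash
mkdir -p pics; ls
cat > h.py <<'E'
import numpy as np, cv2
from scipy.spatial.transform import Rotation as R
from workcell import env
def rot(a):
    a=np.array(a,float)
    if a.shape==(3,3): return a
    if a.size==4: return R.from_quat(a).as_matrix()
    return R.from_euler('xyz',a,degrees=True).as_matrix()
def save(s,n): cv2.imwrite('pics/'+n,s['frame'][:,:,::-1])
def cloud(s):
    "world points HxWx3 (pinhole cams)"
    d=s['depth'];v,u=np.mgrid[:d.shape[0],:d.shape[1]]
    p=np.stack([(u-s['cx'])/s['fx']*d,-(v-s['cy'])/s['fy']*d,-d],-1)
    return p@rot(s['attitude']).T+np.array(s['position'])
def ray(s,u,v,z):
    "pixel -> world point on plane z"
    r=rot(s['attitude'])@np.array([(u-s['cx'])/s['fx'],-(v-s['cy'])/s['fy'],-1]); o=np.array(s['position'])
    return o+r*(z-o[2])/r[2]
E
python3 - <<'E'
from h import *
print(env.sense())
for n in('scene','side','wrist'):
    s=env.snapshot(n); save(s,n+'0.png')
    print(n,{k:(np.array(v).tolist()) for k,v in s.items() if k not in('frame','depth')})
    np.save(n+'0.npy',s,allow_pickle=True)
a=[cv2.imread(f'pics/{n}0.png') for n in('scene','side')]
cv2.imwrite('pics/a.png',cv2.resize(np.hstack(a),(800,300)))
E
```

```text
pics
{'time_s': 0.0, 'joint_pos': array([-5.92307783e+00,  1.58783242e+01, -1.60025590e+00,  7.26505980e+01,
       -6.33444387e-04,  8.40780274e+01]), 'joint_velocities': array([ 0.03333776, -0.1609221 , -0.02755658, -0.02366686,  0.04404706,
       -0.04278542]), 'joint_torque': array([-1.23772923e-03, -4.45513523e+01,  2.95201170e+01,  1.64704624e-02,
       -2.18722530e-04, -1.59438730e-05]), 'ee_pos': array([6.24256638e-01, 7.84487731e-05, 2.55139085e-01]), 'tool_rot': array([-1.79871446e+02, -1.26977441e-02,  8.99988812e+01]), 'contact_force': array([-0.35244334,  0.33934823, -0.15808213]), 'torque': array([ 0.01214496,  0.05509927, -0.06514347]), 'finger_gap': 0.08556145518651878}
scene {'fx': 427.2184505737343, 'fy': 427.2184505737343, 'cx': 271.9748370230088, 'cy': 212.45074558195404, 'position': [1.4072404996270698, 0.3297375906269691, 0.8774597670848798], 'attitude': [49.266514920386484, -0.06456391133753682, 111.3288385655294]}
side {'fx': 508.0865608276546, 'fy': 508.0865608276546, 'cx': 269.563511990414, 'cy': 211.01449625043122, 'position': [-0.017476857684676578, -0.6670224590369299, 0.9385663841415389], 'attitude': [46.7928825084856, -1.1831771131702757, -39.8068817520729]}
wrist {'fx': 325.19226210127806, 'fy': 325.19226210127806, 'cx': 279.8208323617804, 'cy': 210.53153575626024, 'T_tool_cam': [[0.0011825841283969035, 0.9543942517646888, 0.29854683668278414, 0.07596247927994575], [0.9999990924781736, -0.0013213336244061258, 0.00026290735983937737, -9.485915864826389e-05], [0.0006453972467463368, 0.29854625483494296, -0.9543949482192479, -0.11772702241387961], [0.0, 0.0, 0.0, 1.0]]}
```

View pics/scene0.png

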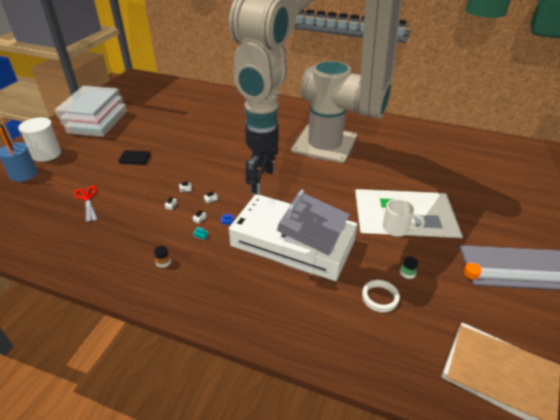

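View pics/side0.png

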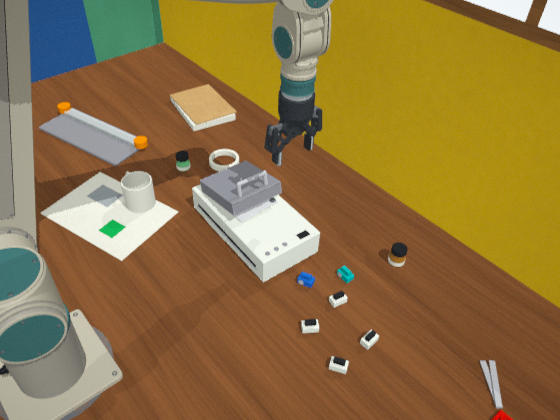

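The scene view shows the machine at about (293,235) with its lid at (315,222), and four white carts at about (185,187), (210,197), (171,204) and (199,217). The blue (228,219) and turquoise (201,233) look-alikes sit nearby. The side view agrees. Next I'll measure them.

```bash
cat >> h.py <<'E'
def carts(s):
    "white carts: black fin blobs near white on desk, fin top z=.028, yaw from fin mask"
    P=cloud(s); f=s['frame'].astype(int); z=P[...,2]
    white=(f.min(-1)>150)&(f.max(-1)-f.min(-1)<45)&(z>.004)&(z<.04)&(P[...,0]>.2)
    n,l,st,c=cv2.connectedComponentsWithStats(white.astype(np.uint8))
    out=[]
    for i in range(1,n):
        if 15<st[i,4]<500:
            q=P[l==i]; out.append((c[i].round(0).tolist(),int(st[i,4]),q.mean(0).round(4).tolist(),q.min(0).round(3).tolist(),q.max(0).round(3).tolist()))
    return out
E
python3 - <<'E'
from h import *
for n in('scene','side'):
    s=np.load(n+'0.npy',allow_pickle=True).item(); P=cloud(s); f=s['frame'].astype(int)
    z=P[...,2]; desk=P[(abs(z)<.02)&(P[...,0]>.4)&(P[...,0]<.9)&(abs(P[...,1])<.4)]
    print(n,'desk z',np.median(desk[:,2]), len(desk))
    reg=(P[...,0]>.4)&(P[...,0]<1)&(abs(P[...,1])<.45)
    m=reg&(z>.06)&(z<.08)&(f.min(-1)>130)
    k,l,st,c=cv2.connectedComponentsWithStats(m.astype(np.uint8)); i=1+st[1:,4].argmax()
    q=P[l==i]; print('deck z',np.median(q[:,2]),len(q),cv2.minAreaRect(q[:,:2].astype(np.float32)), q.min(0),q.max(0))
    # all above-desk of machine
    m=reg&(z>.02)&(z<.16)
    k,l,st,c=cv2.connectedComponentsWithStats(m.astype(np.uint8)); 
    for i in range(1,k):
        if st[i,4]>60: q=P[l==i];print(' blob',st[i,4],c[i].round(),q.mean(0).round(3),q.min(0).round(3),q.max(0).round(3),cv2.minAreaRect(q[:,:2].astype(np.float32)))
    for r in carts(s): print(' c',r)
E
```

```text
scene desk z 0.00016671788724470504 32752
deck z 0.06980508902923266 2878 ((0.5648704171180725, 0.06365321576595306), (0.3207988142967224, 0.1750403642654419), 87.16495513916016) [ 0.4720039  -0.10026676  0.06004935] [0.65922626 0.22768417 0.07956443]
 blob 6738 [296. 232.] [0.596 0.081 0.082] [ 0.472 -0.1    0.02 ] [0.66  0.228 0.159] ((0.5658146142959595, 0.06360647082328796), (0.3207988142967224, 0.17693091928958893), 87.16495513916016)
 blob 425 [396. 221.] [0.418 0.331 0.052] [0.4   0.294 0.02 ] [0.429 0.368 0.082] ((0.41434144973754883, 0.330704927444458), (0.07360222190618515, 0.028420910239219666), 89.91636657714844)
 blob 210 [161. 254.] [ 0.772 -0.239  0.042] [ 0.749 -0.26   0.02 ] [ 0.786 -0.223  0.055] ((0.768409013748169, -0.24176472425460815), (0.03676252439618111, 0.03579121455550194), 16.63216781616211)
 blob 228 [409. 265.] [0.567 0.39  0.041] [0.541 0.372 0.02 ] [0.582 0.408 0.054] ((0.5617245435714722, 0.3906519114971161), (0.03670303523540497, 0.03670789301395416), 75.21992492675781)
 c ([102.0, 125.0], 29, [0.2485, -0.8452, 0.0352], [0.202, -0.857, 0.027], [0.282
[... 3859 characters left out ...]
 0.019])
 c ([337.0, 300.0], 116, [0.5595, -0.2429, 0.0135], [0.545, -0.253, 0.004], [0.584, -0.225, 0.02])
 c ([310.0, 327.0], 132, [0.4623, -0.2561, 0.0137], [0.444, -0.27, 0.004], [0.488, -0.235, 0.021])
 c ([369.0, 341.0], 125, [0.5354, -0.3595, 0.0141], [0.522, -0.368, 0.004], [0.56, -0.344, 0.024])
 c ([338.0, 366.0], 156, [0.4433, -0.3589, 0.014], [0.429, -0.376, 0.004], [0.472, -0.336, 0.029])
 c ([483.0, 364.0], 18, [0.6836, -0.5413, 0.0058], [0.675, -0.545, 0.004], [0.692, -0.534, 0.009])
 c ([495.0, 385.0], 266, [0.661, -0.5824, 0.0073], [0.622, -0.616, 0.004], [0.705, -0.545, 0.012])
 c ([487.0, 375.0], 45, [0.668, -0.5601, 0.0057], [0.654, -0.574, 0.004], [0.682, -0.548, 0.008])
```

```bash
cat >> h.py <<'E'
YAW=np.radians(-2.9); MO=np.array([.5605,.0527])   # machine yaw & origin
def w2m(p):
    c,s_=np.cos(YAW),np.sin(YAW); q=np.array(p,float).copy(); d=q[...,:2]-MO
    q[...,0]=c*d[...,0]+s_*d[...,1]; q[...,1]=-s_*d[...,0]+c*d[...,1]; return q
def m2w(p):
    c,s_=np.cos(YAW),np.sin(YAW); q=np.array(p,float).copy(); x,y=q[...,0].copy(),q[...,1].copy()
    q[...,0]=MO[0]+c*x-s_*y; q[...,1]=MO[1]+s_*x+c*y; return q
def mpts(s):
    M=w2m(cloud(s)); ok=(abs(M[...,0])<.1)&(M[...,1]>-.17)&(M[...,1]<.3)&(s['depth']>0); return M,ok
E
python3 - <<'E'
from h import *
for n in('scene','side'):
    s=np.load(n+'0.npy',allow_pickle=True).item(); M,ok=mpts(s)
    f=s['frame'].astype(int)
    # machine walls
    for ax,lab in((0,'x'),(1,'y')):
        for lo in (0,1):
            pass
    t=M[ok&(M[...,2]>.02)&(M[...,2]<.06)]; print(n,'wall pct x',np.percentile(t[:,0],[1,5,25,50,75,95,99]).round(4),'y',np.percentile(t[:,1],[1,5,25,50,75,95,99]).round(4))
    q=M[ok&(M[...,2]>.088)&(M[...,2]<.17)]
    print('all',q.min(0),q.max(0),len(q))
    # ransac plane
    best=None; rng=np.random.default_rng(0)
    for _ in range(300):
        a=q[rng.choice(len(q),3,False)]; nn=np.cross(a[1]-a[0],a[2]-a[0]); L=np.linalg.norm(nn)
        if L<1e-5: continue
        nn/=L; 
        if abs(nn[2])<.8: continue
        c=(abs((q-a[0])@nn)<.0025).sum()
        if best is None or c>best[0]: best=(c,nn,a[0])
    inl=abs((q-best[2])@best[1])<.003; p=q[inl]; c0=p.mean(0); nn=np.linalg.svd(p-c0,full_matrices=False)[2][2]; nn*=np.sign(nn[2])
    print('plane',len(p),nn.round(4),c0.round(4),'ang',np.degrees(np.arctan2(nn[1],nn[2])), p.min(0).round(4),p.max(0).round(4))
    h=(q-c0)@nn; b=q[(h>.022)&(h<.045)]; print('bar',len(b),b.mean(0).round(4),b.min(0).round(4),b.max(0).round(4), np.percentile((b-c0)@nn,[5,50,95]).round(4))
E
```

```text
scene wall pct x [-0.0578  0.0182  0.0857  0.0871  0.0883  0.0899  0.091 ] y [-0.1436 -0.1283 -0.05    0.0394  0.1234  0.1705  0.1712]
all [-0.07161442 -0.00920313  0.08822891] [0.07873282 0.1475549  0.16995526] 2603
plane 1977 [0.0027 0.2004 0.9797] [0.0093 0.0767 0.1197] ang 11.56209674114802 [-0.0716 -0.0044  0.1023] [0.0773 0.1476 0.1384]
bar 88 [0.0114 0.0183 0.1664] [-0.0397  0.0119  0.1549] [0.0464 0.0225 0.17  ] [0.0245 0.0352 0.0374]
side wall pct x [-0.0883 -0.0875 -0.0862 -0.0844 -0.0171  0.0615  0.0779] y [-0.1513 -0.1503 -0.1485 -0.119   0.01    0.1344  0.1646]
all [-0.07436004 -0.01331974  0.08811969] [0.07253447 0.15211041 0.1699184 ] 2619
plane 1555 [-7.000e-04  1.959e-01  9.806e-01] [-0.0075  0.0674  0.1217] ang 11.299827942070898 [-0.0744 -0.0078  0.1034] [0.0715 0.1488 0.1383]
bar 133 [-0.0034  0.0146  0.1652] [-0.0441  0.0085  0.1563] [0.042  0.0229 0.1699] [0.0244 0.0331 0.0365]
```

View pics/wrist0.png

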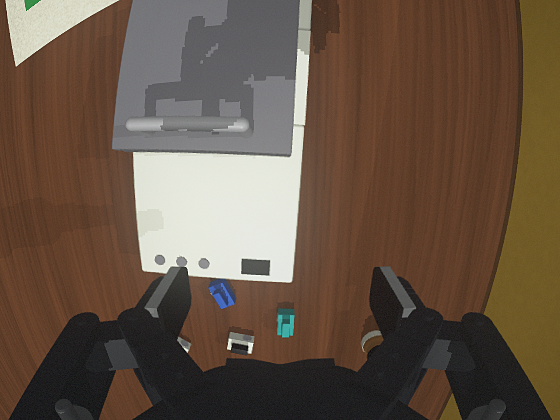

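The wrist view shows the lid's bar at about (187,125), lying along the machine's x. The numbers give lid ≈ 0.20 rad, hinge at machine y ≈ 0.140, and the bar at world (0.562, 0.069, 0.164).

Emit:
{"name": "servo_tool", "arguments": {
  "targets": [
    {"claw": 0.05,"travel": [0.069,-0.063,0],"spin": -87.1},
    {"claw": 0.05,"travel": [0.069,-0.063,0],"spin": -87.1},
    {"claw": 0.05,"travel": [0.069,-0.063,0],"spin": -87.1},
    {"claw": 0.05,"travel": [0.069,-0.063,0],"spin": -87.1},
    {"claw": 0.05,"travel": [0.069,-0.063,0],"spin": -87.1},
    {"claw": 0.05,"travel": [0.069,-0.063,0],"spin": -87.1},
    {"claw": 0.05,"travel": [0.069,-0.063,0],"spin": -87.1},
    {"claw": 0.05,"travel": [0.069,-0.063,0],"spin": -87.1},
    {"claw": 0.05,"travel": [0.069,-0.063,0],"spin": -87.1},
    {"claw": 0.05,"travel": [0.069,-0.063,0],"spin": -87.1},
    {"claw": 0.05,"travel": [0.069,-0.063,0],"spin": -87.1}
  ],
  "grip_force": 40
}}

```text
time_s: 1.52
ee_pos: [0.562, 0.069, 0.2562]
tool_rot: [-180.0, -0.0, 177.0]
contact_force: [-0.6, 0.6, 0.1]
finger_gap: 0.0501
```

Emit:
{"name": "servo_tool", "arguments": {
  "targets": [
    {"claw": 0.05,"travel": [0,0,0.045],"spin": 0},
    {"claw": 0.05,"travel": [0,0,0.07],"spin": 0},
    {"claw": 0.05,"travel": [0,0,0.085],"spin": 0},
    {"claw": 0.05,"travel": [0,0,0.085],"spin": 0},
    {"claw": 0,"travel": [0,0,0.085],"spin": 0},
    {"claw": 0,"travel": [0,0,0.085],"spin": 0},
    {"claw": 0,"travel": [0,0,0.085],"spin": 0},
    {"claw": 0,"travel": [0,0,0.085],"spin": 0},
    {"claw": 0,"travel": [0,0,0.085],"spin": 0}
  ]
}}

```text
time_s: 2.65
ee_pos: [0.563, 0.0697, 0.1717]
tool_rot: [179.9, 0.1, 177.1]
contact_force: [2.9, 4.1, -2.0]
finger_gap: 0.0088
```

Emit:
{"name": "servo_tool", "arguments": {
  "targets": [
    {"claw": 0,"travel": [0,0.0138,-0.0157],"spin": 0},
    {"claw": 0,"travel": [0,0.0302,-0.03],"spin": 0},
    {"claw": 0,"travel": [0,0.0484,-0.0418],"spin": 0},
    {"claw": 0,"travel": [0,0.068,-0.051],"spin": 0},
    {"claw": 0,"travel": [0,0.0888,-0.0573],"spin": 0},
    {"claw": 0,"travel": [0,0.1102,-0.0607],"spin": 0},
    {"claw": 0,"travel": [0,0.1319,-0.0611],"spin": 0},
    {"claw": 0,"travel": [0,0.1535,-0.0584],"spin": 0},
    {"claw": 0,"travel": [0,0.1745,-0.0528],"spin": 0},
    {"claw": 0,"travel": [0,0.1968,-0.0431],"spin": 0},
    {"claw": 0,"travel": [0,0.1968,-0.0431],"spin": 0}
  ]
}}

```text
time_s: 4.03
ee_pos: [0.5739, 0.2689, 0.215]
tool_rot: [179.8, 0.3, 177.2]
contact_force: [6.3, 2.5, 2.9]
finger_gap: 0.0084
```

Run:
```python
from h import *
print(env.sense()['contact_force'],env.sense()['finger_gap'])
s=[env.snapshot(n) for n in('scene','side')]
for n,q in zip(('scene','side'),s): np.save(n+'1.npy',q,allow_pickle=True)
im=np.vstack([cv2.resize(s[0]['frame'][150:300,160:460],(800,400)),cv2.resize(s[1]['frame'][120:420,150:450],None,fx=1,fy=1)[:200,:].repeat(1,0)[:, :]*0+0 if 0 else cv2.resize(s[1]['frame'][100:250,120:420],(800,400))])
cv2.imwrite('pics/b.png',cv2.resize(im,(600,600))[:,:,::-1])
```

```text
[6.28061706 2.45054941 2.86287234] 0.008363049205176663
```

View pics/b.png

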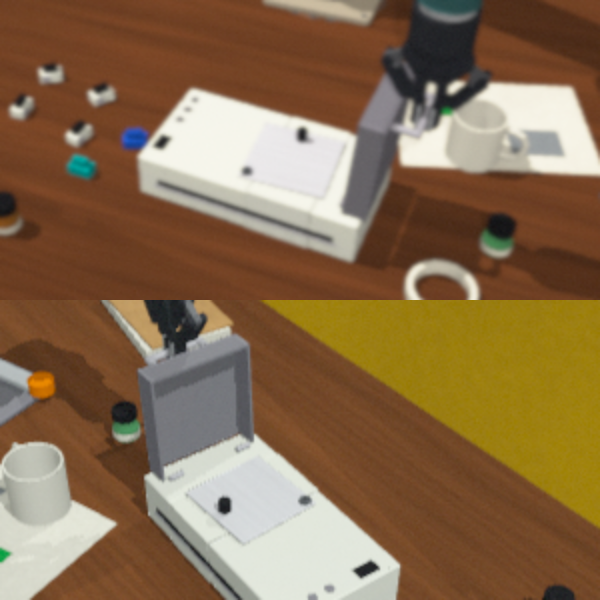

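The lid is upright in both views. The black knob is at scene crop (302,133) and side crop (225,505). The dark pivot screw is at (247,171) and (305,500). I'll release the bar and retreat upward.

Emit:
{"name": "servo_tool", "arguments": {
  "targets": [
    {"claw": 0.026,"travel": [0,0,0],"spin": 0},
    {"claw": 0.026,"travel": [0,0,0],"spin": 0},
    {"claw": 0.026,"travel": [0,0,0],"spin": 0},
    {"claw": 0.026,"travel": [0,0,-0.03],"spin": 0},
    {"claw": 0.026,"travel": [0,0,-0.06],"spin": 0},
    {"claw": 0.026,"travel": [0,0,-0.06],"spin": 0}
  ]
}}

```text
time_s: 4.88
ee_pos: [0.5732, 0.266, 0.2772]
tool_rot: [179.9, 0.3, 177.1]
contact_force: [0.4, -0.0, -0.7]
finger_gap: 0.0262
```

Run:
```python
from h import *
print(env.sense()['ee_pos'],env.sense()['finger_gap'])
for n in('scene','side'):
    s=env.snapshot(n); np.save(n+'2.npy',s,allow_pickle=True); M,ok=mpts(s); f=s['frame'].astype(int)
    dk=ok&(f.max(-1)<75)&(M[...,2]>.065)&(M[...,2]<.1)&(M[...,1]>-.11)&(M[...,1]<.14)
    k,l,st,c=cv2.connectedComponentsWithStats(dk.astype(np.uint8))
    print(n)
    for i in range(1,k):
        if st[i,4]>5: q=M[l==i]; print(' dark',st[i,4],c[i].round(1),q.mean(0).round(4),q.min(0).round(4),q.max(0).round(4), 'deckray',w2m(ray(s,*c[i],.074)).round(4))
    kn=M[ok&(M[...,2]>.086)&(M[...,2]<.1)&(M[...,1]<.13)]; print(' knob top',len(kn),np.median(kn,0) if len(kn) else '')
    g=M[ok&(M[...,2]>.11)&(M[...,2]<.2)&(M[...,1]<.2)]; print(' lid y pct',np.percentile(g[:,1],[2,20,50,80,98]).round(4))
    cv=ok&(abs(M[...,2]-.074)<.002)&(f.max(-1)>100); 
    q=M[cv]; print(' cover',len(q),np.percentile(q,[1,99],axis=0).round(3).tolist())
```

```text
[0.57323558 0.26604085 0.27720517] 0.02618051947335423
scene
 dark 10 [310.5 217. ] [-0.0299  0.0508  0.0893] [-0.0347  0.0474  0.0818] [-0.0268  0.0529  0.0952] deckray [-0.0466  0.0456  0.074 ]
 knob top 25 [-0.0313701   0.0473577   0.09161915]
 lid y pct [0.1468 0.156  0.1711 0.1801 0.1822]
 cover 1195 [[-0.07, -0.138, 0.072], [0.085, 0.155, 0.076]]
side
 dark 37 [231.8 202.3] [-0.0406  0.0448  0.0889] [-0.0458  0.0397  0.0773] [-0.0332  0.0563  0.0964] deckray [-0.0319  0.0587  0.074 ]
 knob top 31 [-0.04032267  0.04603056  0.09195041]
 lid y pct [0.1464 0.1687 0.1758 0.1783 0.1809]
 cover 1588 [[-0.082, -0.145, 0.072], [0.075, 0.174, 0.076]]
```

Run:
```python
from h import *
for n,(u,v) in(('scene',(283.5,235.5)),('side',(272.5,200))):
    s=np.load(n+'2.npy',allow_pickle=True).item(); M,ok=mpts(s); f=s['frame'].astype(int)
    u,v=int(u),int(v); g=f[v-8:v+9,u-10:u+11].mean(-1); w=(g<g.max()*.72); 
    k,l,st,c=cv2.connectedComponentsWithStats(w.astype(np.uint8))
    for i in range(1,k):
        if st[i,4]>4: print(n,'scr',st[i,4],w2m(ray(s,c[i][0]+u-10,c[i][1]+v-8,.077)).round(4))
    # knob: dark, top at z .093: take topmost part; silhouettes by ray
    d=(f.max(-1)<80)&ok&(M[...,2]>.068)&(M[...,1]>.02)&(M[...,1]<.08)
    vv,uu=np.nonzero(d); print('knob px',uu.min(),uu.max(),vv.min(),vv.max())
    t=d&(M[...,2]>.090)|(ok&(abs(M[...,2]-.093)<.003)&(M[...,1]<.1)); vv,uu=np.nonzero(t); print('top ray',w2m(ray(s,uu.mean(),vv.mean(),.093)).round(4),len(uu))
s=env.snapshot('wrist'); save(s,'w2.png')
```

```text
scene scr 19 [0.0574 0.0048 0.077 ]
knob px 310 312 215 219
top ray [-0.0332  0.0478  0.093 ] 19
side scr 25 [0.085  0.0094 0.077 ]
side scr 24 [0.055  0.0048 0.077 ]
knob px 229 234 199 206
top ray [-0.0398  0.0458  0.093 ] 21
```

Screw ≈ machine (0.056, 0.0045) and knob ≈ (-0.0365, 0.047), so the cover is about 0.08 rad ajar. I'll go over the knob and grip it.

Emit:
{"name": "servo_tool", "arguments": {
  "targets": [
    {"claw": 0.045,"travel": [0.012,-0.05,0],"spin": 0},
    {"claw": 0.045,"travel": [0.025,-0.11,0],"spin": 0},
    {"claw": 0.045,"travel": [0.038,-0.1667,0],"spin": 0},
    {"claw": 0.045,"travel": [0.038,-0.1667,0],"spin": 0},
    {"claw": 0.045,"travel": [0.038,-0.1667,0.06],"spin": 0},
    {"claw": 0.045,"travel": [0.038,-0.1667,0.11],"spin": 0},
    {"claw": 0.045,"travel": [0.038,-0.1667,0.15],"spin": 0},
    {"claw": 0.045,"travel": [0.038,-0.1667,0.15],"spin": 0}
  ],
  "grip_force": 20
}}

```text
time_s: 6.02
ee_pos: [0.5213, 0.1013, 0.12]
tool_rot: [-180.0, -0.6, 177.1]
contact_force: [-0.1, 0.7, 0.2]
finger_gap: 0.045
```

Run:
```python
from h import *
e=env.sense();print(e['ee_pos'],w2m(e['ee_pos']),e['tool_rot'])
s=env.snapshot('side'); save(s,'s3.png'); cv2.imwrite('pics/s3.png',cv2.resize(s['frame'][120:300,150:370],(660,540))[:,:,::-1])
```

```text
[0.52127108 0.1013378  0.11995428] [-0.04163941  0.0465908   0.11995428] [-179.95029843   -0.59345909  177.14142406]
```

View pics/s3.png

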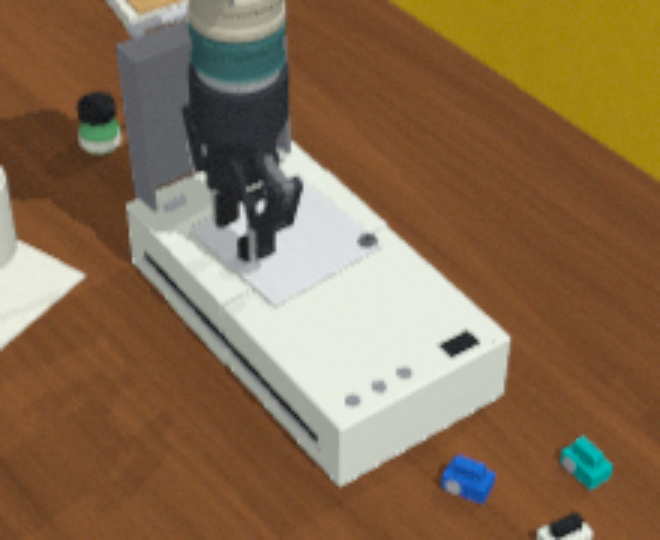

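The side view shows the fingers straddling where the knob should be, about (255,245). I'll descend and close.

Emit:
{"name": "servo_tool", "arguments": {
  "targets": [
    {"claw": 0.045,"travel": [0,0,0.01],"spin": 0},
    {"claw": 0.045,"travel": [0,0,0.018],"spin": 0},
    {"claw": 0.045,"travel": [0,0,0.018],"spin": 0},
    {"claw": 0.0,"travel": [0,0,0.018],"spin": 0},
    {"claw": 0.0,"travel": [0,0,0.018],"spin": 0},
    {"claw": 0.0,"travel": [0,0,0.018],"spin": 0},
    {"claw": 0.0,"travel": [0,0,0.018],"spin": 0},
    {"claw": 0.0,"travel": [0,0,0.018],"spin": 0}
  ]
}}

```text
time_s: 7.08
ee_pos: [0.5259, 0.1011, 0.1069]
tool_rot: [180.0, 0.0, 177.1]
contact_force: [-1.2, 0.6, 4.0]
finger_gap: 0.0145
```

Run:
```python
from h import *
e=env.sense();print(e['ee_pos'],w2m(e['ee_pos']),e['tool_rot'],e['joint_pos'],e['contact_force'])
```

```text
[0.52589112 0.10107575 0.10692396] [-0.03701203  0.04656283  0.10692396] [1.79982835e+02 4.16856424e-02 1.77101890e+02] [ 3.95572215e+00  1.40579352e+01 -2.33337453e+01  5.25648833e+01
  1.20677571e-02  6.85383061e+00] [-1.19972297  0.59693939  4.03021309]
```

Emit:
{"name": "servo_tool", "arguments": {
  "targets": [
    {"claw": 0,"travel": [0.0059,-0.0155,-0.005],"spin": 0},
    {"claw": 0,"travel": [0.0088,-0.0313,-0.005],"spin": 0},
    {"claw": 0,"travel": [0.0093,-0.0475,-0.005],"spin": 0},
    {"claw": 0,"travel": [0.0072,-0.0635,-0.005],"spin": 0},
    {"claw": 0,"travel": [0.0026,-0.079,-0.005],"spin": 0},
    {"claw": 0,"travel": [-0.0044,-0.0936,-0.005],"spin": 0},
    {"claw": 0,"travel": [-0.0135,-0.1069,-0.005],"spin": 0},
    {"claw": 0,"travel": [-0.0233,-0.1174,-0.005],"spin": 0},
    {"claw": 0,"travel": [-0.0345,-0.1264,-0.005],"spin": 0},
    {"claw": 0,"travel": [-0.0468,-0.1338,-0.005],"spin": 0},
    {"claw": 0,"travel": [-0.0468,-0.1338,-0.005],"spin": 0},
    {"claw": 0,"travel": [-0.0468,-0.1338,-0.005],"spin": 0}
  ]
}}

```text
time_s: 8.57
ee_pos: [0.5673, -0.0353, 0.112]
tool_rot: [-180.0, 0.2, 177.1]
contact_force: [-0.2, -1.0, -12.5]
finger_gap: 0.0141
```

Run:
```python
from h import *
e=env.sense();print(e['ee_pos'],w2m(e['ee_pos']),e['tool_rot'],e['contact_force'],e['finger_gap'])
a=env.snapshot('scene');b=env.snapshot('side');np.save('scene3.npy',a,allow_pickle=True);np.save('side3.npy',b,allow_pickle=True)
cv2.imwrite('pics/c.png',np.vstack([cv2.resize(a['frame'][160:300,160:400],(514,300)),cv2.resize(b['frame'][130:270,150:390],(514,300))])[:,:,::-1])
```

```text
[ 0.56727992 -0.03526956  0.11201684] [ 0.01122188 -0.08751389  0.11201684] [-1.79965476e+02  1.79869867e-01  1.77108037e+02] [ -0.21967067  -1.01448404 -12.49026129] 0.014136178275490872
```

View pics/c.png

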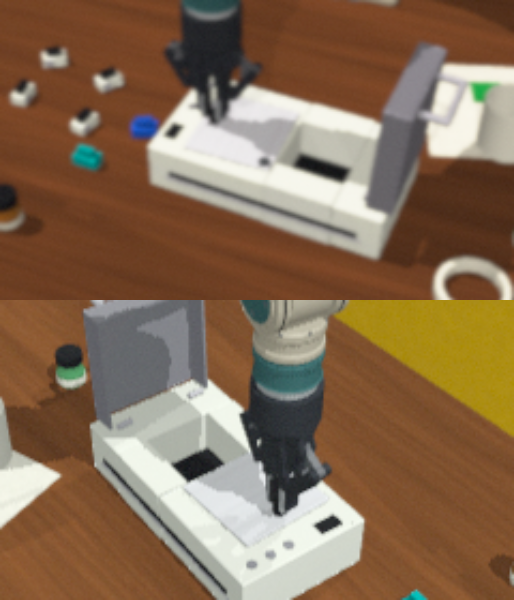

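The cover is aside and the well is free (scene crop about (322,165)). I'll release the knob, rise and fly over the carts.

Emit:
{"name": "servo_tool", "arguments": {
  "targets": [
    {"claw": 0.045,"travel": [0,0,0],"spin": 0},
    {"claw": 0.045,"travel": [0,0,0],"spin": 0},
    {"claw": 0.045,"travel": [0,0,0],"spin": 0},
    {"claw": 0.045,"travel": [0,0,-0.05],"spin": 0},
    {"claw": 0.045,"travel": [0,0,-0.1],"spin": 0},
    {"claw": 0.045,"travel": [0.02,-0.06,-0.15],"spin": 0},
    {"claw": 0.045,"travel": [0.04,-0.12,-0.15],"spin": 0},
    {"claw": 0.045,"travel": [0.055,-0.18,-0.15],"spin": 0},
    {"claw": 0.045,"travel": [0.055,-0.238,-0.15],"spin": 0},
    {"claw": 0.045,"travel": [0.055,-0.238,-0.15],"spin": 0},
    {"claw": 0.045,"travel": [0.055,-0.238,-0.15],"spin": 0},
    {"claw": 0.045,"travel": [0.055,-0.238,-0.15],"spin": 0}
  ]
}}

```text
time_s: 10.18
ee_pos: [0.4987, -0.2686, 0.2615]
tool_rot: [180.0, -0.0, 177.2]
contact_force: [0.3, -0.9, -0.9]
finger_gap: 0.0449
```

```bash
cat >> h.py <<'E'
def wcloud(s,e):
    d=s['depth'];v,u=np.mgrid[:d.shape[0],:d.shape[1]]
    x=(u-s['cx'])/s['fx'];y=(v-s['cy'])/s['fy'];r=np.hypot(x,y); k=np.where(r>1e-6,np.tan(np.minimum(r,1.4))/np.maximum(r,1e-6),1)
    p=np.stack([x*k*d,-y*k*d,-d],-1); T=np.array(s['T_tool_cam']); p=p@T[:3,:3].T+T[:3,3]
    return p@rot(e['tool_rot']).T+np.array(e['ee_pos'])
E
python3 - <<'E'
from h import *
e=env.sense(); s=env.snapshot('wrist'); np.save('w4.npy',s,allow_pickle=True); save(s,'w4.png'); print(e['ee_pos'],e['tool_rot'],e['joint_pos'])
P=wcloud(s,e); f=s['frame'].astype(int); z=P[...,2]
print('desk',np.median(z[(abs(z)<.03)]))
m=(z>.005)&(z<.04)&(P[...,1]<-.12)&(P[...,1]>-.5)&(P[...,0]>.35)&(P[...,0]<.7)
k,l,st,c=cv2.connectedComponentsWithStats(m.astype(np.uint8))
for i in range(1,k):
    if st[i,4]>40:
        q=P[l==i]; t=q[q[:,2]>.021]; w=q[(q[:,2]>.012)]
        print(st[i,4],c[i].round(),f[l==i].mean(0).round(),'top',t.mean(0).round(4) if len(t) else '',cv2.minAreaRect(t[:,:2].astype(np.float32)) if len(t)>4 else '','\n   body',cv2.minAreaRect(w[:,:2].astype(np.float32)))
for n in('scene','side'):
    s=env.snapshot(n); np.save(n+'4.npy',s,allow_pickle=True); M,ok=mpts(s)
    w=M[ok&(M[...,2]<.06)&(abs(M[...,0])<.075)&(M[...,1]>-.02)&(M[...,1]<.15)]
    print(n,len(w),np.percentile(w,[1,50,99],axis=0).round(4).tolist())
    # mouth corner: pts between .05-.068
    b=M[ok&(M[...,2]<.066)&(abs(M[...,0])<.075)&(M[...,1]>-.02)&(M[...,1]<.15)]; print(b.min(0),b.max(0))
E
```

```text
[ 0.49874762 -0.26859764  0.2614866 ] [ 1.79963643e+02 -2.75628818e-03  1.77183909e+02] [-3.48563077e+01  9.77467038e+00 -8.50832726e+00  7.17386268e+01
  2.93568436e-02 -3.20402217e+01]
desk 0.00012678917564556969
633 [202. 141.] [185. 183. 178.] top [ 0.4487 -0.3542  0.0277] ((0.4488753080368042, -0.35514599084854126), (0.010127319023013115, 0.02439865842461586), 31.17142677307129) 
   body ((0.4497407078742981, -0.3550683259963989), (0.02370288036763668, 0.036520346999168396), 32.15381622314453)
655 [294. 151.] [187. 185. 180.] top [ 0.4664 -0.251   0.0277] ((0.46677806973457336, -0.2509351968765259), (0.010233002714812756, 0.023813938722014427), 55.81093978881836) 
   body ((0.46711331605911255, -0.2505089044570923), (0.023372726514935493, 0.03638249635696411), 55.62793731689453)
608 [377. 213.] [ 78. 113. 201.] top [ 0.5458 -0.1527  0.0273] ((0.5465309023857117, -0.15208031237125397), (0.010636912658810616, 0.023624466732144356), 25.260761260986328) 
   body ((0.5463099479675293, -0.15216155350208282), (0.02430744655430317, 0.036793217062950134), 24.499176025390625)
600 [211. 21
[... 194 characters left out ...]
.3539760410785675), (0.03658302500844002, 0.022438762709498405), 5.1387410163879395)
592 [308. 231.] [177. 175. 169.] top [ 0.5647 -0.2384  0.0275] ((0.5654315948486328, -0.23816297948360443), (0.01046488806605339, 0.024023564532399178), 78.73700714111328) 
   body ((0.5660284757614136, -0.23780719935894012), (0.02334050089120865, 0.03656364232301712), 78.62598419189453)
scene 1134 [[-0.0461, -0.0155, -0.758], [-0.0119, 0.0563, 0.011], [0.0737, 0.1466, 0.0591]]
[-0.06277862 -0.01976977 -0.76281089] [0.07490074 0.14984722 0.06598916]
side 703 [[-0.0304, 0.0389, 0.0085], [0.0232, 0.1004, 0.0283], [0.0474, 0.1098, 0.0596]]
[-0.06065886  0.00504481  0.00626211] [0.05487956 0.14990135 0.06598224]
```

View pics/w4.png

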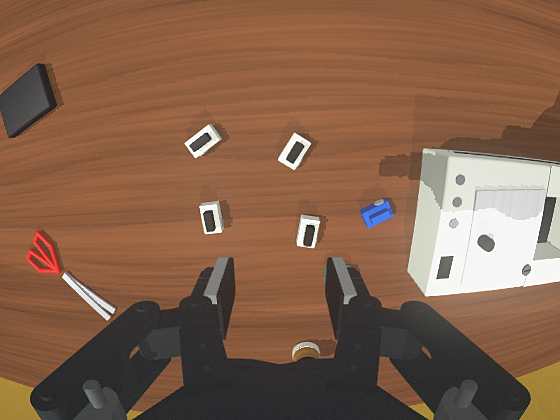

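The wrist view clearly shows the four white carts at (202,141), (294,151), (211,218) and (308,231), with blue at (377,213). I'll pick D, at world (0.566, -0.238) with its short axis at 78.7°, first.

Emit:
{"name": "servo_tool", "arguments": {
  "targets": [
    {"claw": 0.04,"travel": [-0.04,0.02,0.02],"spin": 8.5},
    {"claw": 0.04,"travel": [-0.0655,0.034,0.05],"spin": 8.5},
    {"claw": 0.04,"travel": [-0.0655,0.034,0.1],"spin": 8.5},
    {"claw": 0.04,"travel": [-0.0655,0.034,0.15],"spin": 8.5},
    {"claw": 0.04,"travel": [-0.0655,0.034,0.19],"spin": 8.5},
    {"claw": 0.04,"travel": [-0.0655,0.034,0.215],"spin": 8.5},
    {"claw": 0.04,"travel": [-0.0655,0.034,0.2325],"spin": 8.5},
    {"claw": 0.04,"travel": [-0.0655,0.034,0.2325],"spin": 8.5},
    {"claw": 0.0,"travel": [-0.0655,0.034,0.2325],"spin": 8.5},
    {"claw": 0.0,"travel": [-0.0655,0.034,0.2325],"spin": 8.5},
    {"claw": 0.0,"travel": [-0.0655,0.034,0.2325],"spin": 8.5},
    {"claw": 0.0,"travel": [-0.0655,0.034,0.2325],"spin": 8.5}
  ],
  "grip_force": 40
}}

```text
time_s: 11.82
ee_pos: [0.5668, -0.2399, 0.0304]
tool_rot: [-180.0, 0.1, 168.6]
contact_force: [-0.2, 0.8, 5.4]
finger_gap: 0.021
```

Run:
```python
from h import *
e=env.sense();print(e['ee_pos'],e['tool_rot'],e['contact_force'],e['finger_gap'])
# well mouth: in-deck region masks around it, edge positions via deck-level (z~.07) gaps
for n in('scene','side'):
    s=np.load(n+'4.npy',allow_pickle=True).item(); M,ok=mpts(s)
    o=[]
    for y in np.arange(-.02,.14,.01):
        a=M[ok&(abs(M[...,1]-y)<.004)&(abs(M[...,2]-.07)<.003)][:,0]; a=np.sort(a); g=np.diff(a); i=g.argmax() if len(g) else 0
        o.append((round(y,2),a[i].round(3),a[i+1].round(3)) if len(g) and g[i]>.02 else None)
    print(n,'x gaps',[q for q in o if q])
    o=[]
    for x in np.arange(-.07,.075,.01):
        a=M[ok&(abs(M[...,0]-x)<.004)&(abs(M[...,2]-.07)<.003)][:,1]; a=np.sort(a); g=np.diff(a); i=g.argmax() if len(g) else 0
        o.append((round(x,2),a[i].round(3),a[i+1].round(3)) if len(g) and g[i]>.02 else None)
    print(n,'y gaps',[q for q in o if q])
```

```text
[ 0.56680375 -0.23985655  0.0303527 ] [-1.79966839e+02  1.49052479e-01  1.68597912e+02] [-0.19811966  0.75554935  5.39661413] 0.021013574045128946
scene x gaps [(np.float64(-0.02), np.float64(0.009), np.float64(0.031)), (np.float64(-0.01), np.float64(-0.018), np.float64(0.027)), (np.float64(0.0), np.float64(0.035), np.float64(0.065)), (np.float64(0.02), np.float64(-0.002), np.float64(0.049)), (np.float64(0.03), np.float64(-0.042), np.float64(0.048)), (np.float64(0.04), np.float64(-0.042), np.float64(0.048)), (np.float64(0.05), np.float64(-0.038), np.float64(0.047)), (np.float64(0.06), np.float64(-0.042), np.float64(0.048)), (np.float64(0.07), np.float64(-0.042), np.float64(0.048)), (np.float64(0.08), np.float64(-0.041), np.float64(0.048)), (np.float64(0.09), np.float64(-0.041), np.float64(0.046)), (np.float64(0.1), np.float64(-0.041), np.float64(0.048))]
scene y gaps [(np.float64(-0.06), np.float64(0.115), np.float64(0.177)), (np.float64(-0.05), np.float64(-0.08), np.float64(0.009)), (np.float64(-0.04), np.float64(-0.029), np.float64(-0.003)), (np.float64(-0.03), np.float64(0.015), n
[... 1281 characters left out ...]
.float64(-0.05), np.float64(-0.027), np.float64(-0.007)), (np.float64(-0.04), np.float64(0.017), np.float64(0.101)), (np.float64(-0.03), np.float64(-0.003), np.float64(0.105)), (np.float64(-0.02), np.float64(0.001), np.float64(0.106)), (np.float64(-0.01), np.float64(0.011), np.float64(0.106)), (np.float64(0.0), np.float64(-0.002), np.float64(0.105)), (np.float64(0.01), np.float64(0.009), np.float64(0.104)), (np.float64(0.02), np.float64(0.01), np.float64(0.103)), (np.float64(0.03), np.float64(0.001), np.float64(0.102)), (np.float64(0.04), np.float64(0.052), np.float64(0.1)), (np.float64(0.05), np.float64(-0.057), np.float64(-0.034)), (np.float64(0.06), np.float64(-0.006), np.float64(0.019))]
```

Gripped, with a gap of 21 mm. The well centre is at machine (0.001, 0.061). Now I'll carry it over.

Emit:
{"name": "servo_tool", "arguments": {
  "targets": [
    {"claw": 0,"travel": [0,0,-0.05],"spin": 0},
    {"claw": 0,"travel": [0,0,-0.1],"spin": 0},
    {"claw": 0,"travel": [0.01,0.03,-0.14],"spin": -4},
    {"claw": 0,"travel": [0.02,0.08,-0.14],"spin": -8.5},
    {"claw": 0,"travel": [0.035,0.13,-0.14],"spin": -8.5},
    {"claw": 0,"travel": [0.05,0.185,-0.14],"spin": -8.5},
    {"claw": 0,"travel": [0.065,0.24,-0.14],"spin": -8.5},
    {"claw": 0,"travel": [0.08,0.295,-0.14],"spin": -8.5},
    {"claw": 0,"travel": [0.0935,0.34,-0.14],"spin": -8.5},
    {"claw": 0,"travel": [0.0935,0.354,-0.14],"spin": -8.5},
    {"claw": 0,"travel": [0.0935,0.354,-0.14],"spin": -8.5},
    {"claw": 0,"travel": [0.0935,0.354,-0.14],"spin": -8.5}
  ]
}}

```text
time_s: 13.32
ee_pos: [0.5441, 0.1251, 0.1688]
tool_rot: [-180.0, -0.0, 177.0]
contact_force: [-0.1, 0.5, -1.1]
finger_gap: 0.0207
```

Run:
```python
from h import *
e=env.sense();print(e['ee_pos'],w2m(e['ee_pos']),e['tool_rot'],e['contact_force'],e['finger_gap'])
```

```text
[0.54410522 0.12506602 0.16875527] [-0.020035    0.07144388  0.16875527] [-1.79961329e+02 -1.70786087e-02  1.77024700e+02] [-0.05742143  0.51372515 -1.06461559] 0.020696214151220815
```

Emit:
{"name": "servo_tool", "arguments": {
  "targets": [
    {"claw": 0,"travel": [0,0,0.04],"spin": 0},
    {"claw": 0,"travel": [0,0,0.07],"spin": 0},
    {"claw": 0,"travel": [0,0,0.087],"spin": 0},
    {"claw": 0,"travel": [0,0,0.087],"spin": 0},
    {"claw": 0.031,"travel": [0,0,0.087],"spin": 0},
    {"claw": 0.031,"travel": [0,0,0.087],"spin": 0},
    {"claw": 0.031,"travel": [0,0,0.087],"spin": 0},
    {"claw": 0.031,"travel": [0,0,0.087],"spin": 0},
    {"claw": 0.031,"travel": [0,0,0.04],"spin": 0},
    {"claw": 0.031,"travel": [0,0,-0.01],"spin": 0},
    {"claw": 0.031,"travel": [0,0,-0.05],"spin": 0}
  ]
}}

```text
time_s: 14.7
ee_pos: [0.5444, 0.1263, 0.2212]
tool_rot: [180.0, 0.1, 177.1]
contact_force: [0.2, 0.3, 0.6]
finger_gap: 0.031
```

Emit:
{"name": "servo_tool", "arguments": {
  "targets": [
    {"claw": 0.04,"travel": [0.006,-0.06,-0.02],"spin": 0},
    {"claw": 0.04,"travel": [0.01,-0.12,-0.04],"spin": 0},
    {"claw": 0.04,"travel": [0.015,-0.18,-0.043],"spin": 0},
    {"claw": 0.04,"travel": [0.02,-0.24,-0.043],"spin": 0},
    {"claw": 0.04,"travel": [0.024,-0.3,-0.043],"spin": 0},
    {"claw": 0.04,"travel": [0.024,-0.36,-0.043],"spin": 0},
    {"claw": 0.04,"travel": [0.024,-0.396,-0.043],"spin": 0},
    {"claw": 0.04,"travel": [0.024,-0.396,-0.043],"spin": 0},
    {"claw": 0.04,"travel": [0.024,-0.396,-0.043],"spin": 0},
    {"claw": 0.04,"travel": [0.024,-0.396,-0.043],"spin": 0}
  ]
}}

```text
time_s: 15.95
ee_pos: [0.5, -0.2668, 0.2619]
tool_rot: [180.0, -0.0, 177.2]
contact_force: [0.3, -0.1, 0.1]
finger_gap: 0.0403
```

```bash
cat >> h.py <<'E'
def tgt(e,xy,z,jaw):
    "travel+spin from measured pose to world xy,z, jaw axis angle (deg)"
    psi=e['tool_rot'][2]; a=np.radians(psi); d=np.array(xy)-e['ee_pos'][:2]
    sp=-(((jaw+90-psi)+90)%180-90)
    return [round(float(v),4) for v in (d@[np.cos(a),np.sin(a)], d@[np.sin(a),-np.cos(a)], e['ee_pos'][2]-z)], round(float(sp),1)
def look():
    e=env.sense(); s=env.snapshot('wrist'); P=wcloud(s,e); f=s['frame'].astype(int); z=P[...,2]
    print(e['time_s'],e['ee_pos'].round(4),e['tool_rot'].round(1),e['joint_pos'].round(0))
    m=(z>.005)&(z<.04)&(P[...,1]<-.12)&(P[...,1]>-.5)&(P[...,0]>.35)&(P[...,0]<.7)
    k,l,st,c=cv2.connectedComponentsWithStats(m.astype(np.uint8))
    for i in range(1,k):
        if st[i,4]>150:
            q=P[l==i]; w=q[q[:,2]>.012]; r=cv2.minAreaRect(w[:,:2].astype(np.float32)); short=r[2] if r[1][0]<r[1][1] else r[2]+90
            print(st[i,4],c[i].round(),f[l==i].mean(0).round(),'ctr',np.round(r[0],4),'size',np.round(r[1],3),'jaw',round(short,1),'z',w[:,2].max().round(3),'go',tgt(e,r[0],.029,short))
    return s
def well():
    for n in('scene','side'):
        s=env.snapshot(n); M,ok=mpts(s); f=s['frame'].astype(int)
        w=ok&(M[...,2]<.05)&(abs(M[...,0])<.046)&(M[...,1]>.016)&(M[...,1]<.107)
        q=M[w&(M[...,2]>.018)&(f.min(-1)>0)]; print(n,'well pts',w.sum(),'raised',len(q), q.mean(0).round(3) if len(q) else '')
    return s
E
python3 - <<'E'
from h import *
look()
s=env.snapshot('scene');t=env.snapshot('side')
cv2.imwrite('pics/d.png',np.vstack([cv2.resize(s['frame'][190:280,230:374],(480,300)),cv2.resize(t['frame'][140:230,170:314],(480,300))])[:,:,::-1])
E
```

```text
15.95 [ 0.5    -0.2668  0.2619] [180.   -0.  177.2] [-35.  10.  -8.  72.   0. -32.]
621 [201. 140.] [185. 184. 179.] ctr [ 0.4496 -0.3553] size [0.023 0.037] jaw 32.8 z 0.03 go ([0.0461, -0.0909, 0.2329], 54.3)
646 [293. 150.] [187. 186. 180.] ctr [ 0.4669 -0.2506] size [0.023 0.036] jaw 56.0 z 0.031 go ([0.0339, 0.0146, 0.2329], 31.2)
602 [375. 212.] [ 78. 113. 201.] ctr [ 0.5463 -0.1524] size [0.023 0.037] jaw 25.1 z 0.03 go ([-0.0406, 0.1166, 0.2329], 62.1)
605 [210. 217.] [171. 169. 163.] ctr [ 0.5425 -0.3538] size [0.037 0.023] jaw 93.8 z 0.03 go ([-0.0467, -0.0848, 0.2329], -6.6)
```

View pics/d.png

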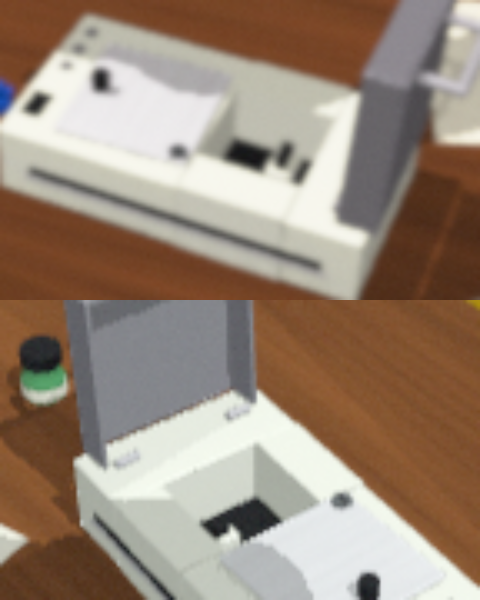

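D lies in the well (scene crop about (285,160)). Next is B.

Emit:
{"name": "servo_tool", "arguments": {
  "targets": [
    {"claw": 0.04,"travel": [0.034,0.0146,0.03],"spin": 10},
    {"claw": 0.04,"travel": [0.034,0.0146,0.06],"spin": 20},
    {"claw": 0.04,"travel": [0.034,0.0146,0.1],"spin": 31},
    {"claw": 0.04,"travel": [0.034,0.0146,0.14],"spin": 31},
    {"claw": 0.04,"travel": [0.034,0.0146,0.18],"spin": 31},
    {"claw": 0.04,"travel": [0.034,0.0146,0.21],"spin": 31},
    {"claw": 0.04,"travel": [0.034,0.0146,0.231],"spin": 31},
    {"claw": 0.04,"travel": [0.034,0.0146,0.231],"spin": 31},
    {"claw": 0.0,"travel": [0.034,0.0146,0.231],"spin": 31},
    {"claw": 0.0,"travel": [0.034,0.0146,0.231],"spin": 31},
    {"claw": 0.0,"travel": [0.034,0.0146,0.231],"spin": 31},
    {"claw": 0.0,"travel": [0.034,0.0146,0.231],"spin": 31}
  ]
}}

```text
time_s: 17.6
ee_pos: [0.4676, -0.2523, 0.032]
tool_rot: [180.0, 0.1, 146.1]
contact_force: [0.2, 0.9, 6.0]
finger_gap: 0.0207
```

```bash
cat >> h.py <<'E'
def drop(dx,dy):
    e=env.sense(); t=m2w([.001+dx,.061+dy,0]); print(e['ee_pos'].round(4),w2m(e['ee_pos']).round(4),e['tool_rot'].round(1),'F',e['contact_force'].round(1),'gap',e['finger_gap'],'go',tgt(e,t[:2],.17,87.1))
E
python3 -c "
from h import *
drop(.02,-.011)"
```

```text
[ 0.4676 -0.2523  0.032 ] [-0.0773 -0.3093  0.032 ] [1.800e+02 1.000e-01 1.461e+02] F [0.2 0.9 6. ] gap 0.020656805251998065 go ([0.1008, 0.3586, -0.138], -31.0)
```

Emit:
{"name": "servo_tool", "arguments": {
  "targets": [
    {"claw": 0,"travel": [0,0,-0.05],"spin": 0},
    {"claw": 0,"travel": [0,0,-0.1],"spin": -10},
    {"claw": 0,"travel": [0.01,0.03,-0.138],"spin": -20},
    {"claw": 0,"travel": [0.025,0.08,-0.138],"spin": -31},
    {"claw": 0,"travel": [0.04,0.13,-0.138],"spin": -31},
    {"claw": 0,"travel": [0.055,0.185,-0.138],"spin": -31},
    {"claw": 0,"travel": [0.07,0.24,-0.138],"spin": -31},
    {"claw": 0,"travel": [0.085,0.295,-0.138],"spin": -31},
    {"claw": 0,"travel": [0.1,0.34,-0.138],"spin": -31},
    {"claw": 0,"travel": [0.1008,0.3586,-0.138],"spin": -31},
    {"claw": 0,"travel": [0.1008,0.3586,-0.138],"spin": -31},
    {"claw": 0,"travel": [0.1008,0.3586,-0.138],"spin": -31}
  ]
}}

```text
time_s: 19.1
ee_pos: [0.5826, 0.1008, 0.1686]
tool_rot: [-180.0, -0.1, 177.0]
contact_force: [-0.7, -0.5, -1.2]
finger_gap: 0.0206
```

```bash
python3 -c "
from h import *
drop(.02,-.011)"
```

```text
[0.5826 0.1008 0.1686] [0.0197 0.0492 0.1686] [-1.80e+02 -1.00e-01  1.77e+02] F [-0.7 -0.5 -1.2] gap 0.020584777756961804 go ([-0.0013, 0.0008, -0.0014], -0.1)
```

Emit:
{"name": "servo_tool", "arguments": {
  "targets": [
    {"claw": 0,"travel": [0,0.002,0.04],"spin": 0},
    {"claw": 0,"travel": [0,0.002,0.07],"spin": 0},
    {"claw": 0,"travel": [0,0.002,0.087],"spin": 0},
    {"claw": 0,"travel": [0,0.002,0.087],"spin": 0},
    {"claw": 0.031,"travel": [0,0.002,0.087],"spin": 0},
    {"claw": 0.031,"travel": [0,0.002,0.087],"spin": 0},
    {"claw": 0.031,"travel": [0,0.002,0.087],"spin": 0},
    {"claw": 0.031,"travel": [0,0.002,0.087],"spin": 0},
    {"claw": 0.031,"travel": [0,0.002,0.04],"spin": 0},
    {"claw": 0.031,"travel": [0,0.002,-0.01],"spin": 0},
    {"claw": 0.031,"travel": [0,0.002,-0.05],"spin": 0}
  ]
}}

```text
time_s: 20.48
ee_pos: [0.5837, 0.1042, 0.2212]
tool_rot: [180.0, 0.1, 177.1]
contact_force: [0.4, 0.2, 0.2]
finger_gap: 0.0307
```

Emit:
{"name": "servo_tool", "arguments": {
  "targets": [
    {"claw": 0.04,"travel": [0.01,-0.06,-0.02],"spin": 0},
    {"claw": 0.04,"travel": [0.02,-0.12,-0.04],"spin": 0},
    {"claw": 0.04,"travel": [0.03,-0.18,-0.043],"spin": 0},
    {"claw": 0.04,"travel": [0.04,-0.24,-0.043],"spin": 0},
    {"claw": 0.04,"travel": [0.05,-0.3,-0.043],"spin": 0},
    {"claw": 0.04,"travel": [0.063,-0.35,-0.043],"spin": 0},
    {"claw": 0.04,"travel": [0.063,-0.374,-0.043],"spin": 0},
    {"claw": 0.04,"travel": [0.063,-0.374,-0.043],"spin": 0},
    {"claw": 0.04,"travel": [0.063,-0.374,-0.043],"spin": 0},
    {"claw": 0.04,"travel": [0.063,-0.374,-0.043],"spin": 0}
  ]
}}

```text
time_s: 21.72
ee_pos: [0.5017, -0.2648, 0.2619]
tool_rot: [180.0, -0.0, 177.2]
contact_force: [0.4, 0.9, 0.5]
finger_gap: 0.0397
```

```bash
python3 -c "
from h import *
look()"
```

```text
21.725 [ 0.5017 -0.2648  0.2619] [180.   -0.  177.2] [-34.  10.  -8.  72.   0. -32.]
621 [199. 139.] [186. 185. 179.] ctr [ 0.4498 -0.355 ] size [0.023 0.037] jaw 32.2 z 0.03 go ([0.0475, -0.0927, 0.2329], 55.1)
601 [374. 211.] [ 78. 114. 202.] ctr [ 0.546  -0.1526] size [0.024 0.037] jaw 25.8 z 0.03 go ([-0.0388, 0.1141, 0.2329], 61.4)
608 [208. 215.] [169. 168. 161.] ctr [ 0.5422 -0.3541] size [0.037 0.023] jaw 94.6 z 0.031 go ([-0.0447, -0.0873, 0.2329], -7.4)
```

Next is C.

Emit:
{"name": "servo_tool", "arguments": {
  "targets": [
    {"claw": 0.04,"travel": [-0.02,-0.04,0.03],"spin": -7.4},
    {"claw": 0.04,"travel": [-0.0447,-0.0873,0.06],"spin": -7.4},
    {"claw": 0.04,"travel": [-0.0447,-0.0873,0.1],"spin": -7.4},
    {"claw": 0.04,"travel": [-0.0447,-0.0873,0.14],"spin": -7.4},
    {"claw": 0.04,"travel": [-0.0447,-0.0873,0.18],"spin": -7.4},
    {"claw": 0.04,"travel": [-0.0447,-0.0873,0.21],"spin": -7.4},
    {"claw": 0.04,"travel": [-0.0447,-0.0873,0.231],"spin": -7.4},
    {"claw": 0.04,"travel": [-0.0447,-0.0873,0.231],"spin": -7.4},
    {"claw": 0.0,"travel": [-0.0447,-0.0873,0.231],"spin": -7.4},
    {"claw": 0.0,"travel": [-0.0447,-0.0873,0.231],"spin": -7.4},
    {"claw": 0.0,"travel": [-0.0447,-0.0873,0.231],"spin": -7.4},
    {"claw": 0.0,"travel": [-0.0447,-0.0873,0.231],"spin": -7.4}
  ]
}}

```text
time_s: 23.28
ee_pos: [0.5424, -0.3562, 0.0321]
tool_rot: [-179.9, 0.1, -175.5]
contact_force: [-0.3, 0.2, 4.2]
finger_gap: 0.0207
```

```bash
python3 -c "
from h import *
drop(.02,.011)"
```

```text
[ 0.5424 -0.3562  0.0321] [ 0.0026 -0.4093  0.0321] [-1.799e+02  1.000e-01 -1.755e+02] F [-0.3  0.2  4.2] gap 0.020705888694946217 go ([-0.0802, 0.4749, -0.1379], 7.4)
```

Emit:
{"name": "servo_tool", "arguments": {
  "targets": [
    {"claw": 0,"travel": [0,0,-0.05],"spin": 0},
    {"claw": 0,"travel": [0,0,-0.1],"spin": 4},
    {"claw": 0,"travel": [-0.005,0.04,-0.138],"spin": 7.4},
    {"claw": 0,"travel": [-0.015,0.1,-0.138],"spin": 7.4},
    {"claw": 0,"travel": [-0.025,0.16,-0.138],"spin": 7.4},
    {"claw": 0,"travel": [-0.035,0.22,-0.138],"spin": 7.4},
    {"claw": 0,"travel": [-0.045,0.28,-0.138],"spin": 7.4},
    {"claw": 0,"travel": [-0.055,0.34,-0.138],"spin": 7.4},
    {"claw": 0,"travel": [-0.065,0.4,-0.138],"spin": 7.4},
    {"claw": 0,"travel": [-0.08,0.45,-0.138],"spin": 7.4},
    {"claw": 0,"travel": [-0.08,0.475,-0.138],"spin": 7.4},
    {"claw": 0,"travel": [-0.08,0.475,-0.138],"spin": 7.4}
  ]
}}

```text
time_s: 24.78
ee_pos: [0.5837, 0.1258, 0.1687]
tool_rot: [-180.0, -0.0, 177.3]
contact_force: [-1.0, 0.2, -0.6]
finger_gap: 0.0206
```

```bash
python3 -c "
from h import *
drop(.02,.011)"
```

```text
[0.5837 0.1258 0.1687] [0.0194 0.0742 0.1687] [-180.    -0.   177.3] F [-1.   0.2 -0.6] gap 0.020634218136160627 go ([-0.0015, -0.0022, -0.0013], 0.2)
```

Emit:
{"name": "servo_tool", "arguments": {
  "targets": [
    {"claw": 0,"travel": [0,-0.002,0.04],"spin": 0},
    {"claw": 0,"travel": [0,-0.002,0.07],"spin": 0},
    {"claw": 0,"travel": [0,-0.002,0.087],"spin": 0},
    {"claw": 0,"travel": [0,-0.002,0.087],"spin": 0},
    {"claw": 0.031,"travel": [0,-0.002,0.087],"spin": 0},
    {"claw": 0.031,"travel": [0,-0.002,0.087],"spin": 0},
    {"claw": 0.031,"travel": [0,-0.002,0.087],"spin": 0},
    {"claw": 0.031,"travel": [0,-0.002,0.087],"spin": 0},
    {"claw": 0.031,"travel": [0,-0.002,0.04],"spin": 0},
    {"claw": 0.031,"travel": [0,-0.002,-0.01],"spin": 0},
    {"claw": 0.031,"travel": [0,-0.002,-0.05],"spin": 0}
  ]
}}

```text
time_s: 26.15
ee_pos: [0.5844, 0.1222, 0.2212]
tool_rot: [180.0, 0.1, 177.1]
contact_force: [-0.5, 0.1, 0.3]
finger_gap: 0.0311
```

Emit:
{"name": "servo_tool", "arguments": {
  "targets": [
    {"claw": 0.04,"travel": [0.01,-0.06,-0.02],"spin": 0},
    {"claw": 0.04,"travel": [0.02,-0.12,-0.04],"spin": 0},
    {"claw": 0.04,"travel": [0.03,-0.18,-0.043],"spin": 0},
    {"claw": 0.04,"travel": [0.04,-0.24,-0.043],"spin": 0},
    {"claw": 0.04,"travel": [0.05,-0.3,-0.043],"spin": 0},
    {"claw": 0.04,"travel": [0.063,-0.36,-0.043],"spin": 0},
    {"claw": 0.04,"travel": [0.063,-0.395,-0.043],"spin": 0},
    {"claw": 0.04,"travel": [0.063,-0.395,-0.043],"spin": 0},
    {"claw": 0.04,"travel": [0.063,-0.395,-0.043],"spin": 0},
    {"claw": 0.04,"travel": [0.063,-0.395,-0.043],"spin": 0}
  ]
}}

```text
time_s: 27.4
ee_pos: [0.5012, -0.2679, 0.2619]
tool_rot: [180.0, -0.0, 177.2]
contact_force: [0.6, -0.1, 1.1]
finger_gap: 0.0405
```

```bash
python3 -c "
from h import *
look()"
```

```text
27.4 [ 0.5012 -0.2679  0.2619] [180.   -0.  177.2] [-35.  10.  -8.  72.   0. -32.]
627 [202. 139.] [184. 183. 178.] ctr [ 0.4493 -0.3551] size [0.024 0.037] jaw 33.6 z 0.03 go ([0.0476, -0.0896, 0.2329], 53.6)
606 [376. 211.] [ 78. 114. 201.] ctr [ 0.5463 -0.1522] size [0.024 0.037] jaw 25.4 z 0.03 go ([-0.0394, 0.1178, 0.2329], 61.8)
```

Emit:
{"name": "servo_tool", "arguments": {
  "targets": [
    {"claw": 0.04,"travel": [0.02,-0.04,0.02],"spin": 10},
    {"claw": 0.04,"travel": [0.0476,-0.0896,0.05],"spin": 20},
    {"claw": 0.04,"travel": [0.0476,-0.0896,0.09],"spin": 30},
    {"claw": 0.04,"travel": [0.0476,-0.0896,0.13],"spin": 40},
    {"claw": 0.04,"travel": [0.0476,-0.0896,0.16],"spin": 50},
    {"claw": 0.04,"travel": [0.0476,-0.0896,0.19],"spin": 54},
    {"claw": 0.04,"travel": [0.0476,-0.0896,0.215],"spin": 54},
    {"claw": 0.04,"travel": [0.0476,-0.0896,0.231],"spin": 54},
    {"claw": 0.04,"travel": [0.0476,-0.0896,0.231],"spin": 54}
  ]
}}

```text
time_s: 28.58
ee_pos: [0.4486, -0.355, 0.0299]
tool_rot: [-180.0, -0.1, 123.2]
contact_force: [-0.3, -0.4, 0.9]
finger_gap: 0.0398
```

Emit:
{"name": "servo_tool", "arguments": {
  "targets": [
    {"claw": 0,"travel": [0,0,0],"spin": 0},
    {"claw": 0,"travel": [0,0,0],"spin": 0},
    {"claw": 0,"travel": [0,0,0],"spin": 0},
    {"claw": 0,"travel": [0,0,0],"spin": 0}
  ]
}}

```text
time_s: 29.08
ee_pos: [0.4499, -0.357, 0.0321]
tool_rot: [180.0, 0.1, 123.1]
contact_force: [-0.3, 0.5, 5.3]
finger_gap: 0.0206
```

```bash
python3 -c "
from h import *
drop(-.02,-.011)"
```

```text
[ 0.4499 -0.357   0.0321] [-0.0898 -0.4148  0.0321] [1.800e+02 1.000e-01 1.231e+02] F [-0.3  0.5  5.3] gap 0.020617402665581246 go ([0.3344, 0.3304, -0.1379], -54.0)
```

Emit:
{"name": "servo_tool", "arguments": {
  "targets": [
    {"claw": 0,"travel": [0,0,-0.05],"spin": 0},
    {"claw": 0,"travel": [0,0,-0.1],"spin": -10},
    {"claw": 0,"travel": [0.03,0.03,-0.138],"spin": -20},
    {"claw": 0,"travel": [0.07,0.07,-0.138],"spin": -30},
    {"claw": 0,"travel": [0.11,0.11,-0.138],"spin": -40},
    {"claw": 0,"travel": [0.15,0.15,-0.138],"spin": -50},
    {"claw": 0,"travel": [0.19,0.19,-0.138],"spin": -54},
    {"claw": 0,"travel": [0.23,0.23,-0.138],"spin": -54},
    {"claw": 0,"travel": [0.27,0.27,-0.138],"spin": -54},
    {"claw": 0,"travel": [0.31,0.308,-0.138],"spin": -54},
    {"claw": 0,"travel": [0.334,0.3304,-0.138],"spin": -54},
    {"claw": 0,"travel": [0.334,0.3304,-0.138],"spin": -54}
  ]
}}

```text
time_s: 30.58
ee_pos: [0.5433, 0.1059, 0.1685]
tool_rot: [-180.0, -0.0, 177.3]
contact_force: [-0.1, 0.1, -0.5]
finger_gap: 0.0203
```

```bash
python3 -c "
from h import *
drop(-.02,-.011)"
```

```text
[0.5433 0.1059 0.1685] [-0.0199  0.0522  0.1685] [-180.    -0.   177.3] F [-0.1  0.1 -0.5] gap 0.02027605770446057 go ([-0.0009, -0.0023, -0.0015], 0.2)
```

Emit:
{"name": "servo_tool", "arguments": {
  "targets": [
    {"claw": 0,"travel": [0,0,0.04],"spin": 0},
    {"claw": 0,"travel": [0,0,0.07],"spin": 0},
    {"claw": 0,"travel": [0,0,0.087],"spin": 0},
    {"claw": 0,"travel": [0,0,0.087],"spin": 0},
    {"claw": 0.031,"travel": [0,0,0.087],"spin": 0},
    {"claw": 0.031,"travel": [0,0,0.087],"spin": 0},
    {"claw": 0.031,"travel": [0,0,0.087],"spin": 0},
    {"claw": 0.031,"travel": [0,0,0.087],"spin": 0},
    {"claw": 0.031,"travel": [0,0,0.04],"spin": 0},
    {"claw": 0.031,"travel": [0,-0.04,-0.01],"spin": 0},
    {"claw": 0.031,"travel": [0,-0.1,-0.05],"spin": 0},
    {"claw": 0.031,"travel": [0,-0.1,-0.05],"spin": 0}
  ]
}}

```text
time_s: 32.08
ee_pos: [0.5404, 0.0017, 0.2225]
tool_rot: [-179.9, 0.4, 176.9]
contact_force: [0.4, -0.2, -0.1]
finger_gap: 0.0307
```

Run:
```python
from h import *
e=env.sense();s=env.snapshot('wrist');save(s,'w5.png')
M=w2m(wcloud(s,e)); f=s['frame'].astype(int); print(w2m(e['ee_pos']))
w=(abs(M[...,0])<.046)&(abs(M[...,1]-.061)<.046)&(M[...,2]<.066); q=M[w]; print('well z pct',np.percentile(q[:,2],[1,20,50,80,99]).round(3))
k=w&(M[...,2]>.02)&(M[...,2]<.05)&(f.min(-1)>100); n,l,st,c=cv2.connectedComponentsWithStats(k.astype(np.uint8))
for i in range(1,n):
    if st[i,4]>40: print(st[i,4],c[i].round(),M[l==i].mean(0).round(3))
kn=M[(M[...,2]>.088)&(M[...,2]<.097)&(abs(M[...,0])<.08)&(M[...,1]<0)&(M[...,1]>-.13)]; print('knob',len(kn),np.median(kn,0),kn.min(0),kn.max(0))
```

```text
[-0.01749358 -0.05192653  0.22249923]
well z pct [0.011 0.015 0.03  0.042 0.065]
1057 [375. 202.] [-0.004  0.045  0.031]
295 [394. 186.] [-0.021  0.065  0.028]
2154 [407. 229.] [0.024 0.083 0.035]
knob 292 [ 0.00773956 -0.08715143  0.0928398 ] [ 0.00058571 -0.09562821  0.08822158] [ 0.01663472 -0.07952671  0.09458505]
```

View pics/w5.png

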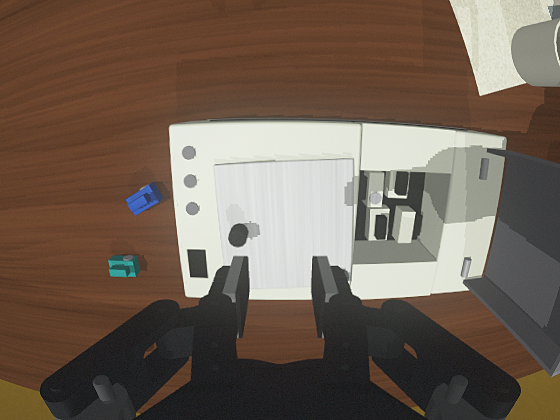

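All four carts are visible inside the well at (375,183), (400,183), (377,222) and (404,224), single layer. The knob at (239,236) is machine (0.0085, -0.0876). I'll grip it.

Emit:
{"name": "servo_tool", "arguments": {
  "targets": [
    {"claw": 0.045,"travel": [-0.026,-0.0357,0],"spin": 0},
    {"claw": 0.045,"travel": [-0.026,-0.0357,0.04],"spin": 0},
    {"claw": 0.045,"travel": [-0.026,-0.0357,0.0725],"spin": 0},
    {"claw": 0.045,"travel": [-0.026,-0.0357,0.0725],"spin": 0},
    {"claw": 0.045,"travel": [-0.026,-0.0357,0.0725],"spin": 0},
    {"claw": 0.045,"travel": [-0.026,-0.0357,0.0725],"spin": 0}
  ],
  "grip_force": 20
}}

```text
time_s: 32.88
ee_pos: [0.5638, -0.0327, 0.148]
tool_rot: [-180.0, 0.2, 177.1]
contact_force: [0.9, 0.1, -0.3]
finger_gap: 0.0448
```

Run:
```python
from h import *
e=env.sense(); print(w2m(e['ee_pos']).round(4),e['tool_rot'],tgt(e,m2w([.0085,-.0876,0])[:2],.106,87.1))
```

```text
[ 0.0076 -0.0851  0.148 ] [-1.79984905e+02  1.64462042e-01  1.77132821e+02] ([-0.0009, -0.0025, 0.042], 0.0)
```

Emit:
{"name": "servo_tool", "arguments": {
  "targets": [
    {"claw": 0.045,"travel": [-0.001,-0.0025,0.025],"spin": 0},
    {"claw": 0.045,"travel": [-0.001,-0.0025,0.042],"spin": 0},
    {"claw": 0.045,"travel": [-0.001,-0.0025,0.042],"spin": 0},
    {"claw": 0.0,"travel": [-0.001,-0.0025,0.042],"spin": 0},
    {"claw": 0.0,"travel": [-0.001,-0.0025,0.042],"spin": 0},
    {"claw": 0.0,"travel": [-0.001,-0.0025,0.042],"spin": 0},
    {"claw": 0.0,"travel": [-0.001,-0.0025,0.042],"spin": 0},
    {"claw": 0.0,"travel": [-0.001,-0.0025,0.042],"spin": 0}
  ]
}}

```text
time_s: 33.88
ee_pos: [0.5643, -0.0353, 0.1053]
tool_rot: [180.0, 0.1, 177.1]
contact_force: [1.2, 1.7, 5.8]
finger_gap: 0.0148
```

Run:
```python
from h import *
e=env.sense(); p=w2m(e['ee_pos']); print(p.round(4),e['contact_force'],e['finger_gap'])
c=np.array([.0565,.0045]); v=p[:2]-c; a0=np.degrees(np.arctan2(v[1],v[0]))%360; r=np.hypot(*v); print(a0,r)
for a in np.linspace(a0,149.5,11)[1:]:
    t=c+.1030*np.array([np.cos(np.radians(a)),np.sin(np.radians(a))])-p[:2]; print(round(-t[0],4),round(t[1],4))
```

```text
[ 0.0082 -0.0877  0.1053] [1.17136472 1.72692017 5.7668386 ] 0.014767750147873886
242.35820893618018 0.1040350675864858
0.0136 0.0098
0.0261 0.0209
0.0366 0.0338
0.0449 0.0483
0.0508 0.0639
0.054 0.0802
0.0546 0.0969
0.0525 0.1134
0.0478 0.1294
0.0405 0.1444
```

Emit:
{"name": "servo_tool", "arguments": {
  "targets": [
    {"claw": 0,"travel": [0.0136,0.0098,-0.002],"spin": 0},
    {"claw": 0,"travel": [0.0261,0.0209,-0.002],"spin": 0},
    {"claw": 0,"travel": [0.0366,0.0338,-0.002],"spin": 0},
    {"claw": 0,"travel": [0.0449,0.0483,-0.002],"spin": 0},
    {"claw": 0,"travel": [0.0508,0.0639,-0.002],"spin": 0},
    {"claw": 0,"travel": [0.054,0.0802,-0.002],"spin": 0},
    {"claw": 0,"travel": [0.0546,0.0969,-0.002],"spin": 0},
    {"claw": 0,"travel": [0.0525,0.1134,-0.002],"spin": 0},
    {"claw": 0,"travel": [0.0478,0.1294,-0.002],"spin": 0},
    {"claw": 0,"travel": [0.0405,0.1444,-0.002],"spin": 0},
    {"claw": 0,"travel": [0.0405,0.1444,-0.002],"spin": 0},
    {"claw": 0,"travel": [0.0405,0.1444,-0.002],"spin": 0}
  ]
}}

```text
time_s: 35.38
ee_pos: [0.529, 0.1098, 0.1057]
tool_rot: [-179.7, -0.2, 177.1]
contact_force: [-5.3, -6.2, -2.3]
finger_gap: 0.0146
```

Run:
```python
from h import *
e=env.sense(); p=w2m(e['ee_pos']); print(p.round(4),e['contact_force'],e['finger_gap'])
c=np.array([.0565,.0045]); v=p[:2]-c; print(np.degrees(np.arctan2(v[1],v[0])),np.hypot(*v))
```

```text
[-0.0343  0.0554  0.1057] [-5.30450265 -6.21544177 -2.29573738] 0.014598326343685573
150.74269066281573 0.10413043186543107
```

The cover is at its stop: knob angle 150.7° against 150.95° nominal, with about 6 N of reaction. I'll release, rise and measure the bar.

Emit:
{"name": "servo_tool", "arguments": {
  "targets": [
    {"claw": 0.04,"travel": [0,0,0],"spin": 0},
    {"claw": 0.04,"travel": [0,0,0],"spin": 0},
    {"claw": 0.04,"travel": [0,0,0],"spin": 0},
    {"claw": 0.04,"travel": [0,0,-0.05],"spin": 0},
    {"claw": 0.04,"travel": [0,0,-0.1],"spin": 0},
    {"claw": 0.04,"travel": [-0.01,-0.03,-0.15],"spin": 0},
    {"claw": 0.04,"travel": [-0.035,-0.03,-0.19],"spin": 0},
    {"claw": 0.04,"travel": [-0.035,-0.03,-0.19],"spin": 0}
  ]
}}

```text
time_s: 36.38
ee_pos: [0.5681, 0.0789, 0.3015]
tool_rot: [179.9, 0.6, 177.1]
contact_force: [-0.2, -0.1, 0.3]
finger_gap: 0.0401
```

Run:
```python
from h import *
e=env.sense(); print(w2m(e['ee_pos']),e['tool_rot'])
for n in('scene','side'):
    s=env.snapshot(n); np.save(n+'6.npy',s,allow_pickle=True); M=w2m(cloud(s)); ok=(abs(M[...,0])<.05)&(M[...,1]>.19)&(M[...,1]<.235)&(M[...,2]>.195)&(M[...,2]<.23)
    q=M[ok]; print(n,len(q),np.median(q,0) if len(q) else '')
    g=M[(abs(M[...,0])<.07)&(M[...,1]>.12)&(M[...,1]<.2)&(M[...,2]>.1)&(M[...,2]<.24)]; print(' lid top z',np.percentile(g[:,2],99.5)); 
    for z in(.12,.16,.2): h=g[abs(g[:,2]-z)<.01]; print('  ',z,np.percentile(h[:,1],[5,50,95]).round(4))
    k=M[(M[...,2]>.088)&(M[...,2]<.097)&(abs(M[...,0])<.08)&(M[...,1]<.11)&(M[...,1]>-.13)]; print(' knob',len(k),np.median(k,0) if len(k) else '')
s=env.snapshot('wrist'); save(s,'w6.png'); M=w2m(wcloud(s,e)); np.save('w6.npy',M)
k=M[(M[...,2]>.088)&(M[...,2]<.097)&(abs(M[...,0])<.08)&(M[...,1]<.11)&(M[...,1]>-.13)]; print(' wrist knob',len(k),k.min(0),k.max(0))
q=M[(abs(M[...,0])<.06)&(M[...,1]>.195)&(M[...,1]<.24)&(M[...,2]>.18)&(M[...,2]<.23)]; print('wrist bar',len(q),q.min(0) if len(q) else '',q.max(0) if len(q) else '')
```

```text
[0.00621968 0.02656697 0.30147831] [179.93336099   0.62726211 177.05478527]
scene 165 [0.01078686 0.21194971 0.21059378]
 lid top z 0.22694141504362073
   0.12 [0.1781 0.1787 0.1794]
   0.16 [0.1801 0.1806 0.1813]
   0.2 [0.182  0.1829 0.197 ]
 knob 22 [-0.03039957  0.05570312  0.09249623]
side 131 [-0.00187957  0.21146129  0.21026775]
 lid top z 0.22712996887907996
   0.12 [0.148  0.1747 0.1786]
   0.16 [0.1526 0.1766 0.18  ]
   0.2 [0.1564 0.1779 0.1812]
 knob 26 [-0.03652898  0.05258999  0.0924029 ]
 wrist knob 80 [-0.03676298  0.04695782  0.0885252 ] [-0.02117343  0.06285207  0.09698294]
wrist bar 1338 [-0.03704873  0.19506184  0.20780355] [0.04871394 0.21979325 0.21875811]
```

View pics/w6.png

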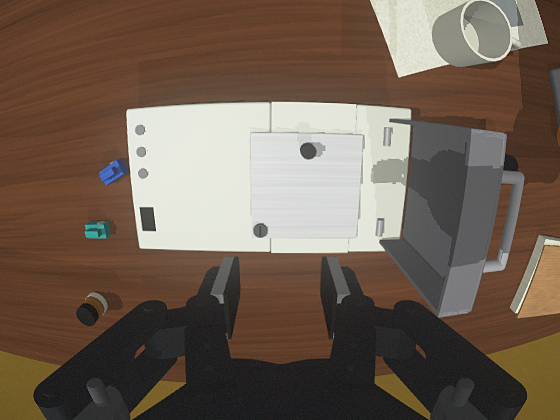

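Cover shut: the knob is at (308,150) and the cover lies over the well. The bar is at (510,220), machine (0.002, 0.2145), z 0.207. I'll move above the bar.

Emit:
{"name": "servo_tool", "arguments": {
  "targets": [
    {"claw": 0.026,"travel": [0.004,0.05,0],"spin": 0},
    {"claw": 0.026,"travel": [0.004,0.1,0],"spin": 0},
    {"claw": 0.026,"travel": [0.004,0.15,0],"spin": 0},
    {"claw": 0.026,"travel": [0.004,0.188,0],"spin": 0},
    {"claw": 0.026,"travel": [0.004,0.188,0],"spin": 0},
    {"claw": 0.026,"travel": [0.004,0.188,0],"spin": 0},
    {"claw": 0.026,"travel": [0.004,0.188,0.03],"spin": 0},
    {"claw": 0.026,"travel": [0.004,0.188,0.03],"spin": 0}
  ],
  "grip_force": 40
}}

```text
time_s: 37.52
ee_pos: [0.5671, 0.2651, 0.2635]
tool_rot: [-179.8, -0.3, 177.0]
contact_force: [-1.1, 0.6, -0.7]
finger_gap: 0.0259
```

Run:
```python
from h import *
e=env.sense(); print(w2m(e['ee_pos']),e['tool_rot'],tgt(e,m2w([.002,.214,0])[:2],.2135,87.1))
```

```text
[-0.00413829  0.21247696  0.26345516] [-179.84518216   -0.3480067   177.0095599 ] ([-0.0061, 0.0015, 0.05], -0.1)
```

Emit:
{"name": "servo_tool", "arguments": {
  "targets": [
    {"claw": 0.026,"travel": [-0.002,0.001,0.0],"spin": 0},
    {"claw": 0.026,"travel": [-0.002,0.001,0.02],"spin": 0},
    {"claw": 0.026,"travel": [-0.002,0.001,0.04],"spin": 0},
    {"claw": 0.026,"travel": [-0.002,0.001,0.05],"spin": 0},
    {"claw": 0.026,"travel": [-0.002,0.001,0.05],"spin": 0},
    {"claw": 0.026,"travel": [-0.002,0.001,0.05],"spin": 0}
  ]
}}

```text
time_s: 38.28
ee_pos: [0.572, 0.2681, 0.2176]
tool_rot: [180.0, 0.1, 177.1]
contact_force: [0.8, -0.3, 0.4]
finger_gap: 0.0259
```

Run:
```python
from h import *
e=env.sense(); print(w2m(e['ee_pos']),e['tool_rot'],e['contact_force'])
s=env.snapshot('scene'); cv2.imwrite('pics/e.png',cv2.resize(s['frame'][150:270,280:440],(640,480))[:,:,::-1])
```

```text
[0.00056952 0.21574221 0.21761582] [1.79960356e+02 9.97706874e-02 1.77094345e+02] [ 0.7556345  -0.26125514  0.38167346]
```

View pics/e.png

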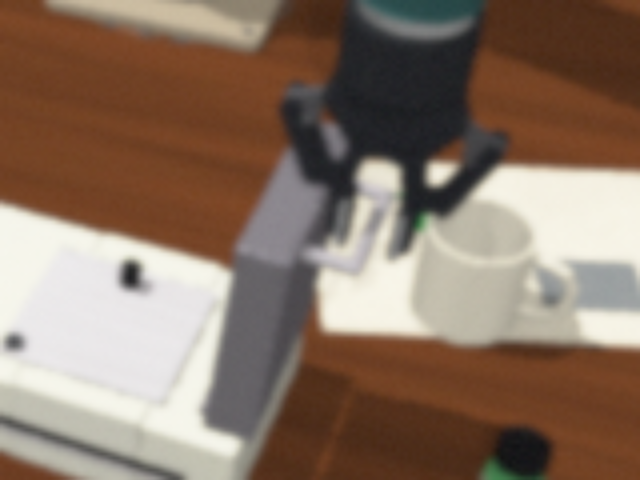

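The fingers straddle the bar (380,225). I'll lower a little more and close.

Emit:
{"name": "servo_tool", "arguments": {
  "targets": [
    {"claw": 0.026,"travel": [0,-0.001,0.004],"spin": 0},
    {"claw": 0.026,"travel": [0,-0.001,0.004],"spin": 0},
    {"claw": 0,"travel": [0,-0.001,0.004],"spin": 0},
    {"claw": 0,"travel": [0,-0.001,0.004],"spin": 0},
    {"claw": 0,"travel": [0,-0.001,0.004],"spin": 0},
    {"claw": 0,"travel": [0,-0.001,0.004],"spin": 0}
  ]
}}

```text
time_s: 39.08
ee_pos: [0.5712, 0.2673, 0.2126]
tool_rot: [180.0, 0.0, 177.1]
contact_force: [-0.4, 1.6, 1.8]
finger_gap: 0.0082
```

Run:
```python
from h import *
e=env.sense(); p=w2m(e['ee_pos']);print(p,e['contact_force'],e['finger_gap'])
b=np.array([p[1]-.140,p[2]-.006-.07]); r=np.hypot(*b); th=np.degrees(np.arctan2(b[1],-b[0])); print(r,th,'phi',th-25.9)
for t in np.linspace(th,25.0,12)[1:]:
    q=.1556*np.array([-np.cos(np.radians(t)),np.sin(np.radians(t))])-b; print(round(q[0],4),round(-q[1],4))
```

```text
[-1.61000567e-04  2.14883027e-01  2.12585094e-01] [-0.35881815  1.62843255  1.79409725] 0.008213034977868135
0.15576570760915442 118.733836499674 phi 92.83383649967399
-0.0211 -0.0094
-0.0434 -0.0158
-0.0663 -0.0188
-0.0894 -0.0183
-0.1122 -0.0145
-0.1342 -0.0073
-0.1548 0.0031
-0.1737 0.0164
-0.1904 0.0324
-0.2046 0.0507
-0.2159 0.0708
```

Emit:
{"name": "servo_tool", "arguments": {
  "targets": [
    {"claw": 0,"travel": [0,-0.0211,-0.0094],"spin": 0},
    {"claw": 0,"travel": [0,-0.0434,-0.0158],"spin": 0},
    {"claw": 0,"travel": [0,-0.0663,-0.0188],"spin": 0},
    {"claw": 0,"travel": [0,-0.0894,-0.0183],"spin": 0},
    {"claw": 0,"travel": [0,-0.1122,-0.0145],"spin": 0},
    {"claw": 0,"travel": [0,-0.1342,-0.0073],"spin": 0},
    {"claw": 0,"travel": [0,-0.1548,0.0031],"spin": 0},
    {"claw": 0,"travel": [0,-0.1737,0.0164],"spin": 0},
    {"claw": 0,"travel": [0,-0.1904,0.0324],"spin": 0},
    {"claw": 0,"travel": [0,-0.2046,0.0507],"spin": 0},
    {"claw": 0,"travel": [0,-0.2149,0.0687],"spin": 0},
    {"claw": 0,"travel": [0,-0.2149,0.0687],"spin": 0}
  ]
}}

```text
time_s: 40.58
ee_pos: [0.5608, 0.0542, 0.1441]
tool_rot: [179.6, 0.1, 177.1]
contact_force: [-3.3, 11.3, 6.9]
finger_gap: 0.0085
```

Run:
```python
from h import *
e=env.sense(); p=w2m(e['ee_pos']);print(p,e['contact_force'],e['finger_gap'])
b=np.array([p[1]-.140,p[2]-.006-.07]); print(np.hypot(*b),np.degrees(np.arctan2(b[1],-b[0]))-25.9)
```

```text
[0.00025316 0.00154838 0.14410972] [-3.29450921 11.27521628  6.93600562] 0.008525976199821117
0.1542977178578652 0.29436211498515163
```

Emit:
{"name": "servo_tool", "arguments": {
  "targets": [
    {"claw": 0,"travel": [0,0.002,0.002],"spin": 0},
    {"claw": 0,"travel": [0,0.002,0.003],"spin": 0},
    {"claw": 0.026,"travel": [0,0.002,0.0],"spin": 0},
    {"claw": 0.03,"travel": [0,0.002,0.0],"spin": 0},
    {"claw": 0.03,"travel": [0,0.002,0.0],"spin": 0},
    {"claw": 0.03,"travel": [0,0.002,-0.03],"spin": 0},
    {"claw": 0.03,"travel": [0,0.002,-0.08],"spin": 0},
    {"claw": 0.03,"travel": [0,-0.04,-0.14],"spin": 0},
    {"claw": 0.03,"travel": [0,-0.1,-0.14],"spin": 0},
    {"claw": 0.03,"travel": [0,-0.15,-0.14],"spin": 0},
    {"claw": 0.03,"travel": [0,-0.15,-0.14],"spin": 0}
  ]
}}

```text
time_s: 41.95
ee_pos: [0.5527, -0.1011, 0.2833]
tool_rot: [-179.9, 0.0, 176.8]
contact_force: [0.3, 1.1, -0.1]
finger_gap: 0.0297
```

Run:
```python
from h import *
e=env.sense(); print(e['ee_pos'],e['contact_force'])
for n in('scene','side','wrist'):
    s=env.snapshot(n); save(s,n+'7.png')
    M=w2m(wcloud(s,env.sense()) if n=='wrist' else cloud(s))
    q=M[(abs(M[...,0])<.066)&(M[...,1]>.02)&(M[...,1]<.125)&(M[...,2]>.085)&(M[...,2]<.13)]
    c=np.median(q,0); q=q[abs(q[:,2]-c[2])<.01]; a=np.linalg.lstsq(np.c_[q[:,:2],np.ones(len(q))],q[:,2],rcond=None)[0]
    print(n,len(q),'z med',np.median(q[:,2]).round(4),'lid angle rad',-a[1].round(4))
    if n!='wrist':
        W=cloud(s); 
        for lab,x,y in(('mug',.41,.33),('jara',.558,.389),('jarb',.765,-.243)):
            m=(np.hypot(W[...,0]-x,W[...,1]-y)<.08)&(W[...,2]>.02)&(W[...,2]<.1); print(lab,np.median(W[m],0).round(3))
a=[cv2.imread(f'pics/{n}7.png') for n in('scene','side')]; cv2.imwrite('pics/f.png',cv2.resize(np.vstack([a[0][140:330],a[1][80:270]]),(800,543)))
```

```text
[ 0.55272709 -0.10110214  0.28331325] [ 0.25230716  1.06196055 -0.14111586]
scene 1267 z med 0.1059 lid angle rad 0.0016
mug [0.397 0.335 0.055]
jara [0.569 0.39  0.047]
jarb [ 0.773 -0.238  0.047]
side 1274 z med 0.106 lid angle rad -0.0007
mug [0.38  0.316 0.056]
jara [0.552 0.381 0.045]
jarb [ 0.755 -0.248  0.047]
wrist 7992 z med 0.1063 lid angle rad -0.0004
```

View pics/f.png

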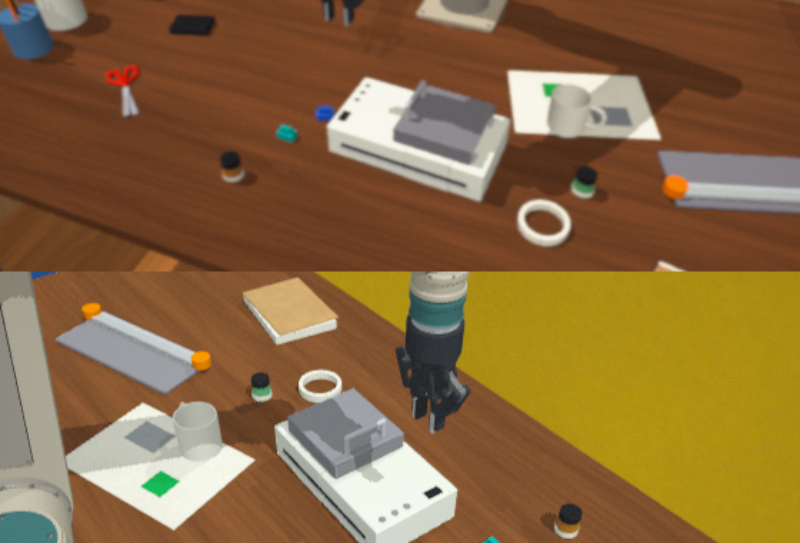

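The lid is fully down (about 0.00 rad in all three cameras), the bystanders are in place, no white carts are left on the desk and the gripper is clear of everything.

```bash
python3 -c "
from h import *
print(env.sign_off())"
```

```text
the job is handed in; nothing more can be done
None
```

I folded the lid up, swung the cover off the well, and put all four white cartridges in the well. Then I swung the cover back, folded the lid down and handed the job in at about 42 s. The hand-in reports no verdict.

- **Cartridges:** the wrist view just before closing the cover showed all four in a single layer inside the well. None were left on the desk in the final pictures.
- **Cover:** after I swung it back, the knob stood within about 0.3° of its shut position. The lid then hid it, so this is the last check of the cover.
- **Lid:** all three cameras measured it within 0.002 rad of fully down.
- **Bystanders:** the mug and both jars measured about where they started. I checked the tape only by eye. The blue and turquoise look-alikes were not touched.
- **Gripper:** it was clear of everything at hand-in.

No check failed. The two fixed cameras disagreed by a few mm on positions such as the knob, so I used averages or wrist-camera readings. I saw no knocked cartridge and no slackened grip.

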